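Load the indexing weld table

TASK

Load every steel lever arm that lies on the bench onto the indexing weld table through the front opening of its guard, one arm to a station: first click the dial round until an empty station line stands at the pointer on the pan's rim, lay an arm flat across the raised boss and ring, centred along the line with its eye outward and over the outer end of the line, then click the dial on (three clicks bring the next station) for the next arm. Finish with all arms lying true on their lines, one of them with its eye under the torch, and an empty station standing at the pointer.

Things in the scene. Friction and masses are not known exactly. Their poses are not given: they have to be found in the camera images.
- index_dial (a joint): dial angle, rad, anticlockwise from above; endless both ways. It drives the round plate 1:1 in the same direction by a belt, so the plate has the same angle. A spring plunger gives 18 clicks a turn, at multiples of 0.349 rad (20 degrees); about 0.3 N m passes a click; let go, it falls into the nearest. At multiples of 1.047 (three clicks) a station stands at the loading mark, between them none.
- knob (a point): middle of the dial's black hexagonal hand knob, on its vertical axis, z = 110 mm: 46 mm across flats, from z = 90 to 124 mm. Two opposite flats face along this point's own y axis, the others 60 and 120 degrees from it; it turns with the dial. Below it a collar 60 mm across (top z = 90 mm) and the notched index plate, 104 mm across (top z = 86 mm). At the right-hand front end of the weld table's frame.
- table_centre (a point): on the axis of the round turning plate (276 mm across), z = 62 mm, the top of its two raised supports: a boss 92 mm across in the middle and a ring 17 mm wide, 262 mm outer diameter; the plate lies 15 mm lower. Round it stands a pan wall, 306 mm inside, rim at z = 78 mm. Axes of the fixed frame: -x to the front (loading side), +x to the torch, -y to the dial's side.
- load_mark (a point): fixed loading mark, 82 mm in front of the plate's axis, at the supports' height, in the guard's opening; a steel pointer (top z = 82 mm) sits on the pan's rim in front of it. A clear plastic guard on four posts covers the rest of the plate (underside z = 94, top at most 109 mm); its opening is 150 mm wide, centred here, from the front to 20 mm past the plate's axis.
- torch_mark (a point): fixed point straight below the welding torch's nozzle, 123 mm behind the plate's axis, opposite the loading mark, at the supports' height; the nozzle's tip is 30 mm above it, the torch on its post reaches up to z = 0.25 m.
- station_1 (a point): station 1 of six alike, each a radial line, white on the dark plate and black on the bright boss and ring: the point 82 mm from the plate's axis, at the supports' height, where an arm's middle belongs. Turns with the plate; the numbers run anticlockwise, 60 degrees apart; at dial angle 0 station 1 is at the loading mark.
- station_2 (a point): station 2 of six alike, each a radial line, white on the dark plate and black on the bright boss and ring: the point 82 mm from the plate's axis, at the supports' height, where an arm's middle belongs. Turns with the plate; the numbers run anticlockwise, 60 degrees apart; at dial angle 0 station 1 is at the loading mark.
- station_3 (a point): station 3 of six alike, each a radial line, white on the dark plate and black on the bright boss and ring: the point 82 mm from the plate's axis, at the supports' height, where an arm's middle belongs. Turns with the plate; the numbers run anticlockwise, 60 degrees apart; at dial angle 0 station 1 is at the loading mark.
- station_4 (a point): station 4 of six alike, each a radial line, white on the dark plate and black on the bright boss and ring: the point 82 mm from the plate's axis, at the supports' height, where an arm's middle belongs. Turns with the plate; the numbers run anticlockwise, 60 degrees apart; at dial angle 0 station 1 is at the loading mark.
- station_5 (a point): station 5 of six alike, each a radial line, white on the dark plate and black on the bright boss and ring: the point 82 mm from the plate's axis, at the supports' height, where an arm's middle belongs. Turns with the plate; the numbers run anticlockwise, 60 degrees apart; at dial angle 0 station 1 is at the loading mark.
- station_6 (a point): station 6 of six alike, each a radial line, white on the dark plate and black on the bright boss and ring: the point 82 mm from the plate's axis, at the supports' height, where an arm's middle belongs. Turns with the plate; the numbers run anticlockwise, 60 degrees apart; at dial angle 0 station 1 is at the loading mark.
- lever_1_mid (a point): middle, half-way up, of lever arm 1: flat dark steel, 120 mm long, 28 mm wide, 12 mm thick, 0.28 kg, a round eye 40 mm wide at one end, the other end plain and rounded. Its x axis points to the eye, z up. Can be gripped across the width here. Absent in some starts. Lying on the supports this point is at z = 68 mm.
- lever_1_eye (a point): centre of the eye of lever arm 1, 41 mm from its middle; 123 mm from the plate's axis when the arm is in place.
- lever_1: lever arm 1 as a whole; origin on its underside below the middle.
- lever_2_mid (a point): middle, half-way up, of lever arm 2: flat dark steel, 120 mm long, 28 mm wide, 12 mm thick, 0.28 kg, a round eye 40 mm wide at one end, the other end plain and rounded. Its x axis points to the eye, z up. Can be gripped across the width here. Absent in some starts. Lying on the supports this point is at z = 68 mm.
- lever_2_eye (a point): centre of the eye of lever arm 2, 41 mm from its middle; 123 mm from the plate's axis when the arm is in place.
- lever_2: lever arm 2 as a whole; origin on its underside below the middle.
- lever_3_mid (a point): middle, half-way up, of lever arm 3: flat dark steel, 120 mm long, 28 mm wide, 12 mm thick, 0.28 kg, a round eye 40 mm wide at one end, the other end plain and rounded. Its x axis points to the eye, z up. Can be gripped across the width here. Absent in some starts. Lying on the supports this point is at z = 68 mm.
- lever_3_eye (a point): centre of the eye of lever arm 3, 41 mm from its middle; 123 mm from the plate's axis when the arm is in place.
- lever_3: lever arm 3 as a whole; origin on its underside below the middle.
- lever_4_mid (a point): middle, half-way up, of lever arm 4: flat dark steel, 120 mm long, 28 mm wide, 12 mm thick, 0.28 kg, a round eye 40 mm wide at one end, the other end plain and rounded. Its x axis points to the eye, z up. Can be gripped across the width here. Absent in some starts. Lying on the supports this point is at z = 68 mm.
- lever_4_eye (a point): centre of the eye of lever arm 4, 41 mm from its middle; 123 mm from the plate's axis when the arm is in place.
- lever_4: lever arm 4 as a whole; origin on its underside below the middle.

How it is judged:
By the outcome, as a careful person would: the job done as asked, in the order asked, and still so for the second after the job is handed in, with the robot touching nothing.
Of lever_1, lever_2, lever_3, lever_4 only 3 to 4 are there at a start; the rules pass over those that are not, and their reading is None.
At some moment in a run one of lever_1, lever_2, lever_3, lever_4 may be knocked a few centimetres aside while the robot is not near it.
Once in a run the grip may slacken for a moment while it holds something.
It also fails if it takes over 210 s, if anything falls off the work surface, if the arm or the gripper's body presses on something with over 40 N, if the wrist force passes 120 N, or if a joint passes its speed limit or range.

ROBOT

A 6-joint arm with a two-finger parallel gripper is mounted at the origin on the work surface; the furniture and walls round the work are solid. World frame = base frame: x ahead of the robot, y to its left, z up, the work surface at z = 0. Lengths are in mm, angles in degrees, forces in N, time in s.
With the tool pointing down it reaches from about 425 to 925 mm from the base axis. Payload 12.5 kg.
Tool frame: the origin (TCP) lies midway between the tips of the shut fingers; the grasp point (between the pads) lies robot.tcp_to_grasp behind it (robot.tcp_to_grasp is the distance from the TCP to the grasp point, in mm); z points along the fingers, y is the line along which they close (so a half turn about z gives the same grasp; the last joint's range is limited). The gripper opens to 85 mm and grips with 20 to 120 N. Pads are 22 mm wide; open, the fingers measure 114 mm over their backs; the gripper's body (76 mm by 85 mm) begins 54 mm behind the grasp point. The pads swing forward as they close: fully open they stand 13 mm farther back than shut.
Start: joints at [-75.894, 28.126, 89.318, -0, 62.55, -6.05], TCP at [215.391, -586.73, 231.327] pointing down, gripper open.
Joint ranges: [-177.58, 177.58], [-47.91, 125.51], [2.72, 160], [-65.01, 245.01], [3.68, 167.84], [-153.87, 153.87]. Speed limits (degrees/s): [127.2, 127.2, 159.86, 180, 180, 180].

INTERFACE

Orientations are given as a 3x3 rotation matrix whose columns are the frame's x, y, z axes.
In Python, from plant import robot gives the robot as it stands.
- The arm moves only by the shell command python3 -m jog 'ROWS'. ROWS is a JSON object of lists of equal length, an entry for each row: "slide": the shift along the world's x, y, z in m, a list of three; "twist": the turn, a rotation vector about the world's x, y, z in rad, a list of three; "hand": the opening, from 0 (shut) to 1 (fully open). A call has exactly 5 rows; each row is the pose to reach, as a shift and turn from the pose commanded when the call began; what a row does not reach only later rows make up. A row lasts 1/8 s, in which the tool goes at most 62.5 mm and 10.7 degrees, less where a joint would pass 70% of its speed; a pose out of reach is approached as far as the arm can. A call with a gripper value outside its range is refused whole. The fingers move at their own pace and stop on an object; the grip force is fixed at half the most. Time passes only in rows, so rows that repeat a pose let the fingers close, or fill a call up. It gives the time, the measured TCP pose, the force, the opening and the grip force at its end, in the units of the state.
- robot.state(): the state, without advancing time (a new reading comes with each control period).
- robot.grab_frame(name): name is "scene" or "top"; returns the picture (480x640x3 uint8, red, green, blue); there is no depth.
- robot.camera_model(name): a dict with "mtx" (3x3 intrinsics, pixels), "rvec" (rotation vector, rad) and "tvec" (3), from world to camera coordinates, as OpenCV has them. Camera axes: x right, y down, z forward; pixel columns grow to the right and rows downward; lengths in mm; the calibration is good to about 2 mm. A picture is of the moment at which its call begins. camera_model takes no time and is no camera call.
- robot.close_job(): hands the job in; it is judged then, once.
The state is a dict: "time_s": time; "qpos": joint angles; "dq": joint speeds; "effort": joint torques, N m; "tool_pos": TCP position; "orientation": TCP orientation; "ft_force": force on the tool from outside, world axes, zero at the start; "moment": the same for the moment, N m; "width": opening from 0.0 (shut) to 1.0 (fully open); "gripper_force": force on a finger pad.
Only numpy, scipy, OpenCV 4.12 (cv2) and the standard library are available. Lean on these libraries where they do the work, as an engineer would, in place of code of your own. Each camera call takes 0.05 s, during which the arm holds its last target. There are 200 camera calls.

## Working session

There is one attempt and no reset: what is moved stays moved. The work goes in short steps, Python scripts to look and compute and a shell command to move; the robot and the scene stay as the last step left them, time stands still between calls to the robot, and variables do not carry over. Pictures are saved under pics/ and viewed, at most 14 in all, crops included, and the job is handed in when it is done.

```bash
ls; mkdir -p pics; python3 - <<'E'
from plant import robot
import cv2
for n in("scene","top"):
    cv2.imwrite(f"pics/{n}0.png",robot.grab_frame(n)[:,:,::-1])
    print(n,robot.camera_model(n))
print(robot.state(),robot.tcp_to_grasp)
E
```

```text
pics
scene {'mtx': array([[441.86854785,   0.        , 320.97462178],
       [  0.        , 441.86854785, 244.23234567],
       [  0.        ,   0.        ,   1.        ]]), 'rvec': array([ 1.09281804, -2.43112316,  0.98577146]), 'tvec': array([373.02184297, 340.49456006, 890.75641996])}
top {'mtx': array([[495.44407741,   0.        , 321.35456162],
       [  0.        , 495.44407741, 236.33560542],
       [  0.        ,   0.        ,   1.        ]]), 'rvec': array([ 2.10258637, -2.09525884,  0.23922494]), 'tvec': array([  19.41714842,  556.83302846, 1378.49489534])}
{'time_s': 0.1, 'qpos': array([-7.58931147e+01,  2.81618400e+01,  8.93435628e+01,  3.74106457e-04,
        6.25481851e+01, -6.05151936e+00]), 'dq': array([-0.01811405, -0.11692202, -0.05596697,  0.09498692, -0.0345944 ,
       -0.04084283]), 'effort': array([ 2.69119184e-03, -6.19446659e+01, -2.62025857e+01, -1.70659887e-04,
        2.87647184e-03,  1.46757606e-05]), 'tool_pos': array([ 215.35623609, -586.54776338,  230.79219792]), 'orientation': array([[ 9.38744503e-01,  3.44613854e-01, -2.22339268e-04],
       [ 3.44613909e-01, -9.38744070e-01,  9.08492504e-04],
       [ 1.04359433e-04, -9.29463549e-04, -9.99999563e-01]]), 'ft_force': array([ 0.03625648, -1.05886783, -0.35006917]), 'moment': array([ 0.00465618, -0.01287229,  0.02855943]), 'gripper_force': 0.0, 'width': 0.9988148018799207} 18.700000000000003
```

View pics/scene0.png

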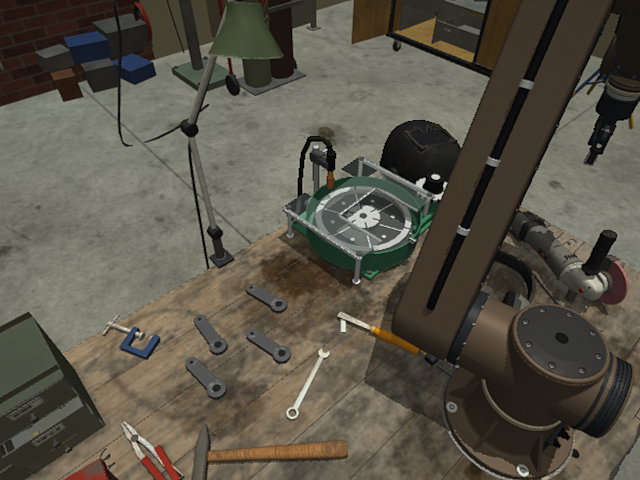

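View pics/top0.png

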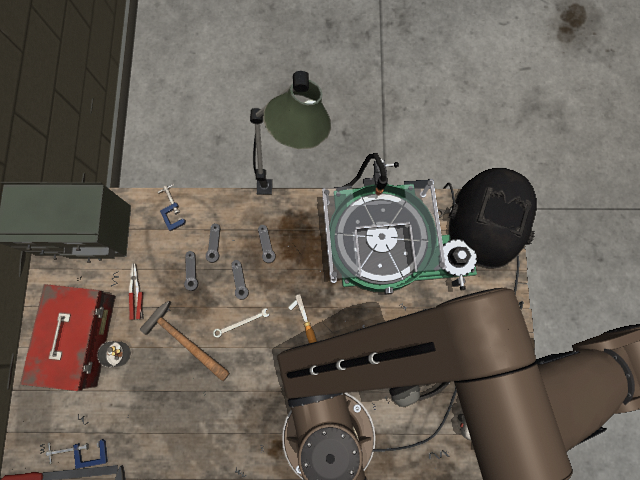

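The top view shows four levers (around 190,270; 214,242; 240,280; 266,243). The weld table is centred near (382,237), with the dial at (460,257) and the pointer at (388,290).

```bash
cat > h.py <<'E'
import numpy as np, cv2
from plant import robot
CM={n:robot.camera_model(n) for n in("scene","top")}
def ray(n,px,z):
    c=CM[n];R=cv2.Rodrigues(c["rvec"])[0];C=-R.T@c["tvec"]
    p=cv2.undistortPoints(np.array(px,float).reshape(-1,1,2),c["mtx"],None).reshape(-1,2)
    d=np.c_[p,np.ones(len(p))]@R
    return (C+d*((z-C[2])/d[:,2])[:,None])[:,:2]
def proj(n,P):
    c=CM[n];return cv2.projectPoints(np.array(P,float).reshape(-1,1,3),c["rvec"],c["tvec"],c["mtx"],None)[0].reshape(-1,2)
def levers(im,n,box,z=12,amin=200):
    x0,y0,x1,y1=box;hsv=cv2.cvtColor(im,cv2.COLOR_RGB2HSV)
    m=((hsv[:,:,1]<60)&(hsv[:,:,2]>45)&(hsv[:,:,2]<135)).astype(np.uint8)
    k=np.zeros_like(m);k[y0:y1,x0:x1]=m[y0:y1,x0:x1]
    k=cv2.morphologyEx(k,cv2.MORPH_OPEN,np.ones((3,3),np.uint8))
    out=[]
    for c in cv2.findContours(k,cv2.RETR_EXTERNAL,cv2.CHAIN_APPROX_NONE)[0]:
        if cv2.contourArea(c)<amin: continue
        f=np.zeros_like(k);cv2.drawContours(f,[c],-1,1,-1)
        yx=np.argwhere(f);w=ray(n,yx[:,::-1],z)
        m0=w.mean(0);u,s,vt=np.linalg.svd(w-m0,full_matrices=False);a=vt[0]
        t=(w-m0)@a
        lo,hi=np.percentile(t,[.5,99.5])
        if -lo<hi: pass
        # centroid lies towards the eye: eye end is nearer the centroid
        if hi>-lo: a=-a;lo,hi=-hi,-lo
        mid=m0+a*(lo+hi)/2
        out.append((mid.round(1),round(float(np.degrees(np.arctan2(a[1],a[0]))),1),round(hi-lo,1),round(float(np.sqrt(((w-m0)@vt[1]).var()*12)),1),np.round(cv2.boundingRect(c))))
    return out
E
cat > a.py <<'E'
from h import *
im=robot.grab_frame("top")
for l in levers(im,"top",(170,210,300,310)): print(l)
s=robot.grab_frame("scene")
for l in levers(s,"scene",(170,270,300,410)): print('S',l)
print(robot.state()["time_s"])
cv2.imwrite("pics/z1.png",cv2.resize(im[175:305,315:490,::-1],None,fx=4.5,fy=4.5,interpolation=cv2.INTER_CUBIC))
E
python3 a.py
```

```text
(array([547. , 190.2]), -165.5, np.float64(116.0), 31.6, array([258, 225,  17,  38]))
(array([465.5, 324. ]), 57.6, np.float64(220.8), 146.5, array([184, 223,  69,  77]))
S (array([466.5, 412.5]), -174.2, np.float64(116.8), 31.5, array([185, 357,  42,  41]))
S (array([440.4, 267.3]), -167.3, np.float64(116.9), 31.1, array([246, 328,  45,  34]))
S (array([551.1, 349. ]), 176.9, np.float64(116.9), 30.6, array([194, 315,  33,  38]))
S (array([548.9, 191.4]), -166.3, np.float64(117.3), 30.7, array([246, 284,  41,  27]))
S (array([736.5, 307.6]), 77.6, np.float64(80.5), 49.6, array([170, 270,  31,  20]))
0.2
```

View pics/z1.png

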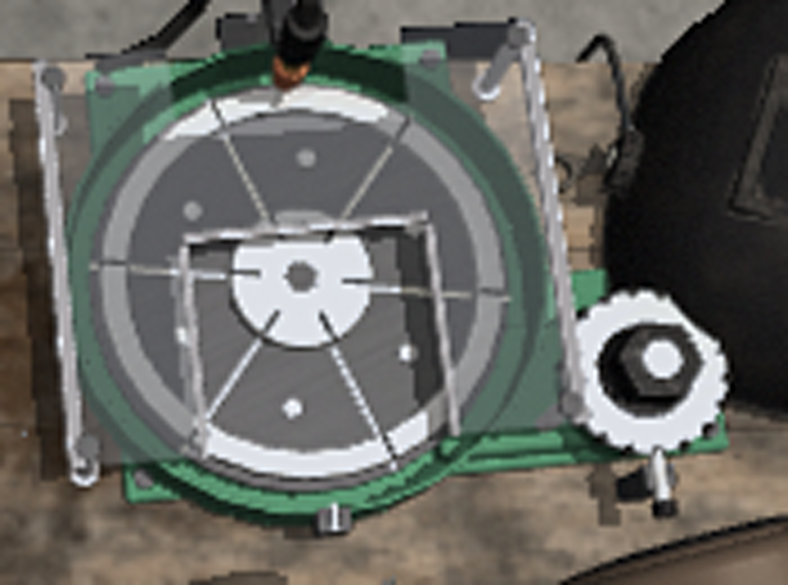

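The crop shows an empty plate with six lines. Ring ends are at about (393,465), (205,445), (95,267), (215,100), (405,120) and (510,297); the pointer is at (335,518) and the knob top at (658,358).

```bash
cat > b.py <<'E'
from h import *
from scipy.optimize import least_squares
f=lambda P:[(315+x/4.5,175+y/4.5) for x,y in P]
L=ray("top",f([(393,465),(207,445),(93,267),(215,100),(405,120),(510,297)]),62)
print(L.round(1))
o=[]
for i in range(3): 
    d=L[i+3]-L[i]; o.append(np.array([-d[1],d[0]])/np.linalg.norm(d))
o=np.array(o);b=[o[i]@L[i] for i in range(3)]
c=np.linalg.lstsq(o,b,rcond=None)[0];print("centre",c, ray("top",f([(300,275)]),62))
for p in L: print(np.linalg.norm(p-c).round(1),np.degrees(np.arctan2(*(p-c)[::-1])).round(1))
p=ray("top",f([(335,508)]),82)[0];print("pointer",p,np.linalg.norm(p-c),np.degrees(np.arctan2(*(p-c)[::-1])))
print("knob",ray("top",f([(659,362)]),124),"plate centre",ray("top",f([(652,371)]),86),"posts",ray("top",f([(572,405),(455,435),(85,450),(515,35)]),105))
print("helmet",ray("top",f([(745,410),(700,370),(620,300)]),150).tolist(),ray("top",f([(745,410)]),60))
cl=np.array([[659,362]])
im=robot.grab_frame("top")[230:285,435:490];s=robot.grab_frame("scene")
# knob contour
g=cv2.cvtColor(im,cv2.COLOR_RGB2GRAY)
a=cv2.resize(im,None,fx=7,fy=7,interpolation=cv2.INTER_CUBIC)
bb=cv2.resize(s[155:235,380:450],None,fx=5.5,fy=5.5,interpolation=cv2.INTER_CUBIC)
H=max(a.shape[0],bb.shape[0]);W=np.zeros((H,a.shape[1]+bb.shape[1],3),np.uint8);W[:a.shape[0],:a.shape[1]]=a;W[:bb.shape[0],a.shape[1]:]=bb
cv2.imwrite("pics/z2.png",W[:,:,::-1])
E
python3 b.py
```

```text
[[ 434.7 -210.6]
 [ 447.1  -92.6]
 [ 563.4  -20.4]
 [ 677.  -101.2]
 [ 663.6 -226.1]
 [ 544.3 -289.8]]
centre [ 553.27626455 -157.57049124] [[ 558.50827371 -154.49146575]]
129.9 -155.9
124.4 148.5
137.6 85.8
135.9 24.5
129.9 -31.9
132.6 -93.9
pointer [ 404.67740965 -170.29274043] 149.14246645720485 -175.10657074951462
knob [[ 489.86867936 -365.84247403]] plate centre [[ 491.45323409 -371.91074316]] posts [[ 466.25619978 -315.74197153]
 [ 447.23216577 -242.53201787]
 [ 437.10591724  -13.96372074]
 [ 707.68579185 -291.51552948]]
helmet [[455.7399316583052, -408.1265867981085], [480.0090576494048, -382.7749286878796], [522.9698682467433, -337.1385401778944]] [[ 471.22132212 -437.16231729]]
```

View pics/z2.png

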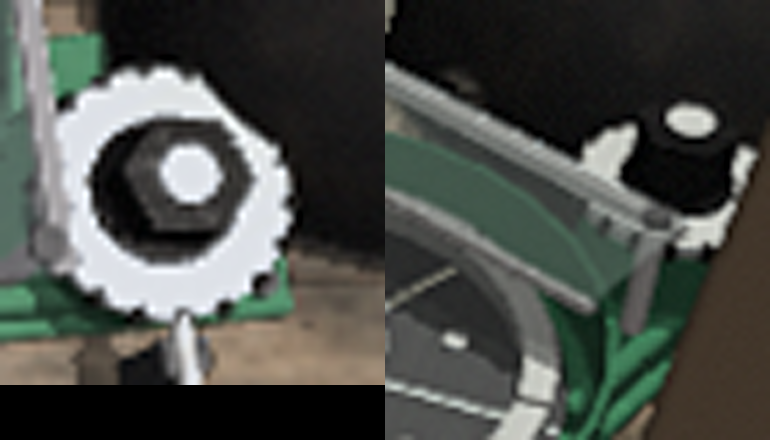

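```bash
cat >> h.py <<'E'
from scipy.optimize import least_squares
def table(im,c0=(555,-156.8)):
    g=cv2.cvtColor(im,cv2.COLOR_RGB2GRAY);e=cv2.Canny(g,60,140)
    yx=np.argwhere(e[170:310,310:460])+[170,310];w=ray("top",yx[:,::-1],62)
    rr=np.array([46,114,131.])
    c=np.array(c0,float)
    for tol in(6,4,3):
        def sel(c): 
            d=np.linalg.norm(w-c,axis=1);k=np.abs(d[:,None]-rr).argmin(1);return d-rr[k],k
        r,k=sel(c);m=abs(r)<tol;ww,kk=w[m],k[m]
        c=least_squares(lambda c:np.linalg.norm(ww-c,axis=1)-rr[kk],c,loss="soft_l1").x
    return c,m.sum()
def stations(im,c,full=False):
    g=cv2.GaussianBlur(cv2.cvtColor(im,cv2.COLOR_RGB2GRAY),(0,0),.6).astype(np.float32)
    A=np.arange(-180,180,.5);r=np.array([118,121,124,127.])
    P=np.array([[c[0]+q*np.cos(np.radians(a)),c[1]+q*np.sin(np.radians(a)),62] for a in A for q in r])
    v=cv2.remap(g,proj("top",P).astype(np.float32).reshape(len(A),len(r),2),None,cv2.INTER_LINEAR).mean(1)
    bg=np.array([np.median(np.roll(v,-i+12)[:25]) for i in range(len(A))])
    return A,np.clip((bg-v)/bg,-.2,.5)
E
python3 - <<'E'
from h import *
im=robot.grab_frame("top");s=robot.grab_frame("scene")
c,n=table(im);print(c,n)
A,v=stations(im,c)
f=v.reshape(6,120).mean(0);i=np.argsort(-f)[:6];print("mod60",A[:120][i],f[i].round(2))
for a in A[np.argsort(-v)[:14]]:print(a,end=" ")
w=f.copy();k=f.argmax();q=[(k+j)%120 for j in range(-4,5)];ww=np.clip(f[q],0,1);off=A[k]+(ww@np.arange(-4,5)/ww.sum())*.5;print("\nstation angle mod60",off%60)
def B(x): return np.clip(255*(x/255.)**.4,0,255).astype(np.uint8)
a=cv2.resize(B(im[160:300,430:545]),None,fx=3.4,fy=3.4,interpolation=cv2.INTER_CUBIC)
b=cv2.resize(B(s[105:235,360:470]),None,fx=3.66,fy=3.66,interpolation=cv2.INTER_CUBIC)[:a.shape[0]]
h=min(len(a),len(b));cv2.imwrite("pics/z3.png",np.hstack([a[:h],b[:h]])[:,:,::-1])
E
```

```text
[ 558.63389    -154.08355996] 650
mod60 [-154.5 -154.  -155.  -153.5 -155.5 -153. ] [0.24 0.23 0.21 0.17 0.15 0.1 ]
-154.5 -154.0 -155.0 -153.5 25.5 86.0 -94.0 26.0 85.5 25.0 -34.5 -94.5 -35.0 -34.0 
station angle mod60 25.561321604333415
```

View pics/z3.png

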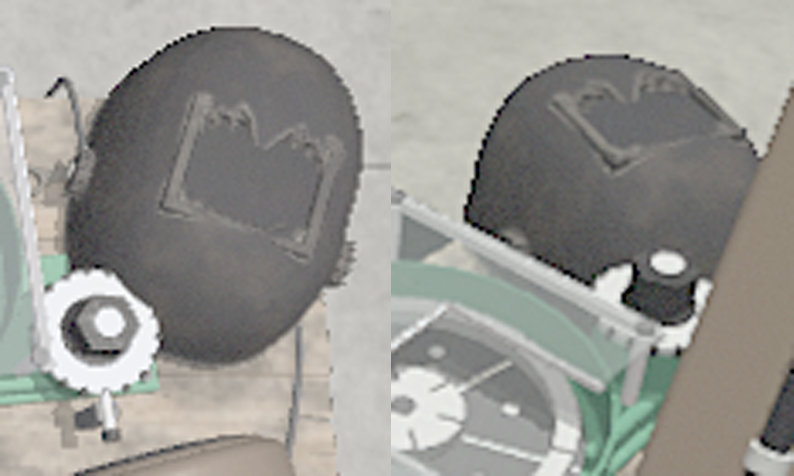

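The helmet dome stands close behind and right of the dial, with the window's lower corner at top px (477.6,221.2) and scene px (422,152). The knob is clear on its front and left sides. I'll triangulate both.

```bash
cat >> h.py <<'E'
def tri(pt,ps):
    P=[CM[n]["mtx"]@np.c_[cv2.Rodrigues(CM[n]["rvec"])[0],CM[n]["tvec"]] for n in("top","scene")]
    X=cv2.triangulatePoints(P[0],P[1],np.array(pt,float).reshape(2,1),np.array(ps,float).reshape(2,1));return (X[:3]/X[3]).ravel()
E
python3 - <<'E'
from h import *
print("window",tri((477.6,221.2),(422,152)))
print("knob tri",tri((462,254.8),(435.8,176.8)), ray("top",[(462,254.8)],124),ray("scene",[(435.8,176.8)],124))
# helmet silhouette lower-left in top, at several heights
for z in(80,120,160,200): print(z,ray("top",[(449.5,228),(474,244.5),(485,265)],z).round(0).tolist())
print("lamp",ray("top",[(263,190)],5))
im=robot.grab_frame("top")
hsv=cv2.cvtColor(im,cv2.COLOR_RGB2HSV)
for u,v in((190,270),(190,257),(200,270),(214,240),(240,280),(225,265),(225,280)):print((u,v),hsv[v,u])
E
```

```text
window [ 583.4716288  -412.25813696  139.31197691]
knob tri [ 492.47620773 -366.97738008  124.3539638 ] [[ 491.68577729 -367.48578717]] [[ 493.82310839 -366.96752327]]
80 [[579.0, -349.0], [530.0, -416.0], [471.0, -444.0]]
120 [[569.0, -338.0], [522.0, -404.0], [464.0, -430.0]]
160 [[559.0, -328.0], [513.0, -391.0], [457.0, -417.0]]
200 [[549.0, -317.0], [504.0, -379.0], [450.0, -404.0]]
lamp [[717.61331973 203.14127602]]
(190, 270) [165   5  95]
(190, 257) [ 30   2 124]
(200, 270) [ 15  50 103]
(214, 240) [120   3  94]
(240, 280) [135   5  99]
(225, 265) [ 14  51 104]
(225, 280) [ 17  54 109]
```

```bash
python3 -m jog '{"slide":[[0.046,0.037,0],[0.092,0.074,0],[0.138,0.111,0],[0.184,0.148,0],[0.23,0.185,0]],"twist":[[0,0,0.16],[0,0,0.32],[0,0,0.48],[0,0,0.64],[0,0,0.8]],"hand":[0.78,0.78,0.78,0.78,0.78]}'
python3 -m jog '{"slide":[[0.024,0.018,0],[0.0466,0.0347,0],[0.0466,0.0347,0],[0.0466,0.0347,-0.04],[0.0466,0.0347,-0.08]],"twist":[[0,0,0.17],[0,0,0.342],[0,0,0.342],[0,0,0.342],[0,0,0.342]],"hand":[0.78,0.78,0.78,0.78,0.78]}'
```

```text
time_s: 1.08
tool_pos: [446.7, -400.4, 231.5]
orientation: [[0.402, 0.916, 0.0], [0.916, -0.402, -0.0], [-0.0, 0.0, -1.0]]
ft_force: [0.7, -0.1, -0.3]
width: 0.783
gripper_force: 0.0
time_s: 1.7
tool_pos: [491.4, -367.7, 150.8]
orientation: [[0.081, 0.997, 0.001], [0.997, -0.081, -0.001], [-0.001, 0.001, -1.0]]
ft_force: [-0.1, -0.4, -0.2]
width: 0.781
gripper_force: 0.0
```

```bash
python3 -m jog '{"slide":[[0,0,-0.02],[0,0,-0.04],[0,0,-0.054],[0,0,-0.054],[0,0,-0.054]],"twist":[[0,0,0],[0,0,0],[0,0,0],[0,0,0],[0,0,0]],"hand":[0.78,0.78,0.78,0.65,0.6]}'
python3 -m jog '{"slide":[[0,0,0],[0,0,0],[0,0,0],[0,0,0],[0,0,0]],"twist":[[0,0,0],[0,0,0],[0,0,0],[0,0,0],[0,0,0]],"hand":[0.4,0.4,0.4,0.4,0.4]}'
```

```text
time_s: 2.33
tool_pos: [492.1, -367.4, 98.0]
orientation: [[0.078, 0.997, 0.001], [0.997, -0.078, -0.001], [-0.001, 0.001, -1.0]]
ft_force: [0.0, 0.6, -0.1]
width: 0.601
gripper_force: 0.0
time_s: 2.95
tool_pos: [493.7, -367.6, 98.9]
orientation: [[0.077, 0.997, 0.004], [0.997, -0.077, -0.003], [-0.002, 0.004, -1.0]]
ft_force: [8.4, 0.2, 1.1]
width: 0.53
gripper_force: 63.1
```

```bash
python3 -m jog '{"slide":[[0.001,0,0],[0.002,0,0],[0.002,0,0],[0.002,0,0],[0.002,0,0]],"twist":[[0,0,-0.1],[0,0,-0.22],[0,0,-0.33],[0,0,-0.37],[0,0,-0.355]],"hand":[0.4,0.4,0.4,0.4,0.4]}'
python3 -m jog '{"slide":[[0,0,0],[0,0,0],[0,0,0],[0,0,0.05],[0,0,0.1]],"twist":[[0,0,0],[0,0,0],[0,0,0],[0,0,0],[0,0,0]],"hand":[0.6,0.75,0.75,0.75,0.75]}'
python3 -c "
from h import *
im=robot.grab_frame('top');c,n=table(im);A,v=stations(im,c);f=v.reshape(6,120).mean(0);k=f.argmax();print(c,A[k]%60,A[np.argsort(-v)[:10]])
cv2.imwrite('pics/z4.png',cv2.resize(im[175:310,315:490,::-1],None,fx=4,fy=4))"
```

```text
time_s: 3.58
tool_pos: [493.3, -367.5, 98.9]
orientation: [[0.419, 0.908, -0.0], [0.908, -0.419, -0.001], [-0.001, 0.0, -1.0]]
ft_force: [-8.3, -1.2, 8.0]
width: 0.525
gripper_force: 60.1
time_s: 4.2
tool_pos: [493.9, -366.9, 198.2]
orientation: [[0.419, 0.908, -0.001], [0.908, -0.419, 0.001], [0.0, -0.001, -1.0]]
ft_force: [0.9, -0.5, -0.1]
width: 0.752
gripper_force: 0.0
[ 557.77751663 -153.70262933] 5.5 [   5.     5.5    6.     4.5    6.5   64.5   65.   -54.5 -114.     7. ]
```

View pics/z4.png

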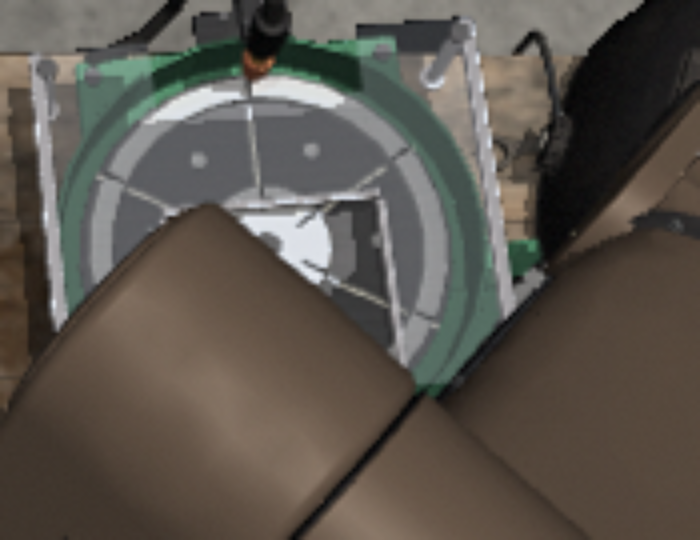

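The torch-side line sits under the torch, so a station stands at the pointer. Next I measure the levers.

```bash
sed -i 's/\[:,:,1\]<60)/[:,:,1]<SAT)/; s/^CM=/SAT=25\nCM=/' h.py; cat > lv.py <<'E'
from h import *
im=robot.grab_frame("top");s=robot.grab_frame("scene")
for l in levers(im,"top",(165,205,310,320)): print('T',l)
for l in levers(s,"scene",(165,270,300,410)): print('S',l)
st=robot.state();print(st["time_s"],st["tool_pos"].round(1),np.degrees(np.arctan2(st["orientation"][1,0],st["orientation"][0,0])).round(1))
E
python3 lv.py
```

```text
T (array([439. , 266.1]), -166.9, np.float64(114.9), 29.5, array([232, 260,  16,  39]))
T (array([481.3, 413. ]), -175.5, np.float64(82.3), 26.2, array([186, 251,   9,  28]))
T (array([547.1, 189.9]), -165.4, np.float64(116.2), 29.8, array([258, 225,  17,  38]))
T (array([549.3, 346.4]), 178.4, np.float64(114.4), 29.3, array([206, 224,  14,  38]))
S (array([465.4, 412.9]), -174.4, np.float64(115.0), 30.4, array([186, 357,  40,  41]))
S (array([439.5, 267.9]), -167.3, np.float64(114.9), 29.8, array([246, 329,  44,  33]))
S (array([550.4, 349.2]), 176.9, np.float64(115.5), 29.7, array([194, 315,  33,  38]))
S (array([548.2, 191.7]), -166.2, np.float64(116.1), 29.7, array([246, 284,  41,  27]))
4.35 [ 494.8 -367.6  199.9] 65.3
```

```bash
python3 -m jog '{"slide":[[0.0055,0.0615,0],[0.011,0.123,0],[0.0165,0.1845,0],[0.022,0.246,0],[0.0275,0.3075,0]],"twist":[[0,0,-0.178],[0,0,-0.356],[0,0,-0.534],[0,0,-0.712],[0,0,-0.89]],"hand":[0.6,0.6,0.6,0.6,0.6]}'
python3 -m jog '{"slide":[[0.0065,0.0615,0],[0.013,0.123,0],[0.0195,0.1845,-0.01],[0.0261,0.24,-0.03],[0.0261,0.2503,-0.08]],"twist":[[0,0,0],[0,0,0],[0,0,0],[0,0,0],[0,0,0]],"hand":[0.6,0.6,0.6,0.6,0.6]}'
python3 -m jog '{"slide":[[0,0,-0.05],[0,0,-0.09],[0,0,-0.108],[0,0,-0.114],[0,0,-0.114]],"twist":[[0,0,0],[0,0,0],[0,0,0],[0,0,0],[0,0,0]],"hand":[0.6,0.6,0.6,0.6,0.6]}'
python3 lv.py
```

```text
time_s: 4.97
tool_pos: [520.6, -67.0, 196.3]
orientation: [[0.966, 0.26, -0.001], [0.26, -0.966, 0.0], [-0.001, -0.001, -1.0]]
ft_force: [0.4, 0.4, 0.1]
width: 0.596
gripper_force: 0.0
time_s: 5.6
tool_pos: [547.6, 184.6, 116.8]
orientation: [[0.963, 0.269, 0.003], [0.269, -0.963, 0.001], [0.003, 0.0, -1.0]]
ft_force: [-0.3, -0.1, -0.5]
width: 0.6
gripper_force: 0.0
time_s: 6.22
tool_pos: [547.5, 181.2, 3.9]
orientation: [[0.964, 0.265, 0.001], [0.265, -0.964, 0.0], [0.001, 0.0, -1.0]]
ft_force: [-0.4, -0.0, 0.0]
width: 0.603
gripper_force: 0.0
S (array([465.7, 413. ]), -174.5, np.float64(114.4), 30.4, array([186, 357,  40,  41]))
S (array([439.8, 267.8]), -167.0, np.float64(114.4), 29.8, array([246, 329,  44,  33]))
S (array([550.4, 349.1]), 177.0, np.float64(115.6), 30.3, array([194, 315,  33,  38]))
S (array([524.3, 186.4]), -166.6, np.float64(63.9), 32.9, array([262, 292,  24,  19]))
6.325 [547.7 181.3   4.5] 15.4
```

```bash
python3 -m jog '{"slide":[[0,0.005,0],[0,0.0095,-0.002],[0,0.0095,-0.002],[0,0.0095,-0.002],[0,0.0095,-0.002]],"twist":[[0,0,-0.02],[0,0,-0.02],[0,0,-0.02],[0,0,-0.02],[0,0,-0.02]],"hand":[0.6,0.6,0.45,0.35,0.1]}'
python3 -m jog '{"slide":[[0,0,0],[0,0,0],[0,0,0],[0,0,0.03],[0,0,0.08]],"twist":[[0,0,0],[0,0,0],[0,0,0],[0,0,0],[0,0,0]],"hand":[0.1,0.1,0.1,0.1,0.1]}'
python3 -c "
from plant import robot;print(robot.state()['tool_pos'],robot.state()['orientation'][:2,0])"
```

```text
time_s: 6.95
tool_pos: [547.2, 190.6, 1.7]
orientation: [[0.969, 0.246, 0.0], [0.246, -0.969, -0.0], [0.0, 0.0, -1.0]]
ft_force: [-0.9, -0.7, 5.4]
width: 0.305
gripper_force: 59.8
time_s: 7.58
tool_pos: [546.0, 190.3, 80.6]
orientation: [[0.969, 0.246, -0.004], [0.246, -0.969, -0.001], [-0.004, -0.0, -1.0]]
ft_force: [1.5, 0.3, -2.9]
width: 0.302
gripper_force: 60.3
[546.03680492 190.33310845  80.57636156] [0.96930657 0.24581773]
```

```bash
python3 -m jog '{"slide":[[-0.01,-0.03,0.04],[-0.02,-0.08,0.07],[-0.03,-0.13,0.07],[-0.04,-0.18,0.07],[-0.05,-0.23,0.07]],"twist":[[0,0,-0.03],[0,0,-0.06],[0,0,-0.09],[0,0,-0.12],[0,0,-0.15]],"hand":[0.1,0.1,0.1,0.1,0.1]}'
python3 -m jog '{"slide":[[-0.01,-0.05,0],[-0.015,-0.09,0],[-0.0193,-0.1225,0],[-0.0193,-0.1225,0],[-0.0193,-0.1225,-0.02]],"twist":[[0,0,0],[0,0,0],[0,0,0],[0,0,0],[0,0,0]],"hand":[0.1,0.1,0.1,0.1,0.1]}'
python3 -c "
from h import *
st=robot.state();print(st['tool_pos'],np.degrees(np.arctan2(st['orientation'][1,0],st['orientation'][0,0])))
im=robot.grab_frame('scene');cv2.imwrite('pics/z5.png',cv2.resize(im[150:320,260:470,::-1],None,fx=3.5,fy=3.5))"
```

```text
time_s: 8.2
tool_pos: [496.3, -40.8, 151.2]
orientation: [[0.995, 0.097, -0.0], [0.097, -0.995, 0.0], [-0.0, -0.0, -1.0]]
ft_force: [1.1, 0.6, -3.7]
width: 0.305
gripper_force: 60.4
time_s: 8.82
tool_pos: [478.0, -161.9, 131.7]
orientation: [[0.995, 0.098, 0.002], [0.098, -0.995, -0.001], [0.002, 0.001, -1.0]]
ft_force: [0.3, 0.1, -3.4]
width: 0.304
gripper_force: 60.5
[ 478.00456649 -161.86766038  131.74334144] 5.597478001636122
```

View pics/z5.png

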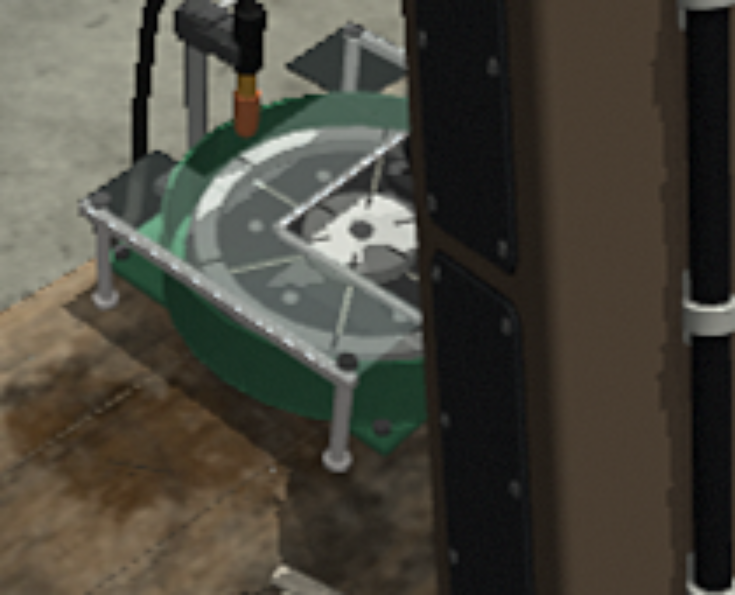

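The arm hides the loading area in this view; only the guard, boss and torch show. I'll lower and check by force.

```bash
python3 -m jog '{"slide":[[-0.001,0,-0.025],[-0.001,0,-0.045],[-0.001,0,-0.058],[-0.001,0,-0.064],[-0.001,0,-0.067]],"twist":[[0,0,0],[0,0,0],[0,0,0],[0,0,0],[0,0,0]],"hand":[0.1,0.1,0.1,0.1,0.1]}'
python3 -m jog '{"slide":[[0,0,0],[0,0,0],[0,0,-0.001],[0,0,-0.001],[0,0,-0.001]],"twist":[[0,0,0],[0,0,0],[0,0,0],[0,0,0],[0,0,0]],"hand":[0.1,0.1,0.1,0.1,0.1]}'
```

```text
time_s: 9.5
tool_pos: [476.9, -161.7, 64.4]
orientation: [[0.995, 0.099, 0.0], [0.099, -0.995, -0.0], [0.0, 0.0, -1.0]]
ft_force: [0.0, 0.3, -3.2]
width: 0.303
gripper_force: 60.4
time_s: 10.12
tool_pos: [476.9, -161.9, 63.7]
orientation: [[0.995, 0.098, 0.001], [0.098, -0.995, -0.0], [0.001, 0.0, -1.0]]
ft_force: [-1.4, -0.1, 4.9]
width: 0.307
gripper_force: 61.3
```

```bash
python3 -m jog '{"slide":[[0,0,0],[0,0,0],[0,0,0.03],[0,0,0.08],[0,0,0.12]],"twist":[[0,0,0],[0,0,0],[0,0,0],[0,0,0],[0,0,0]],"hand":[0.45,0.5,0.5,0.5,0.5]}'
python3 -m jog '{"slide":[[-0.01,0.06,0],[-0.01,0.12,0],[-0.01,0.18,0],[-0.01,0.24,0],[-0.01,0.3,0]],"twist":[[0,0,0],[0,0,0],[0,0,0],[0,0,0],[0,0,0]],"hand":[0.5,0.5,0.5,0.5,0.5]}'
python3 -c "
from h import *
im=robot.grab_frame('top');c,n=table(im);A,v=stations(im,c);f=v.reshape(6,120).mean(0);k=f.argmax();print(c,A[k]%60,A[np.argsort(-v)[:10]])
cv2.imwrite('pics/z6.png',cv2.resize(im[175:305,315:490,::-1],None,fx=4.5,fy=4.5))"
```

```text
time_s: 10.75
tool_pos: [476.8, -161.8, 185.0]
orientation: [[0.995, 0.098, 0.0], [0.098, -0.995, -0.0], [0.0, 0.0, -1.0]]
ft_force: [0.6, 0.6, -0.3]
width: 0.499
gripper_force: 0.0
time_s: 11.38
tool_pos: [466.6, 140.2, 183.4]
orientation: [[0.995, 0.098, 0.0], [0.098, -0.995, -0.0], [0.0, 0.0, -1.0]]
ft_force: [0.6, -0.9, -0.4]
width: 0.5
gripper_force: 0.0
[ 558.48014961 -154.00364811] 5.5 [   5.     5.5 -174.     6.  -173.5 -174.5 -173.     6.5 -175.  -172.5]
```

View pics/z6.png

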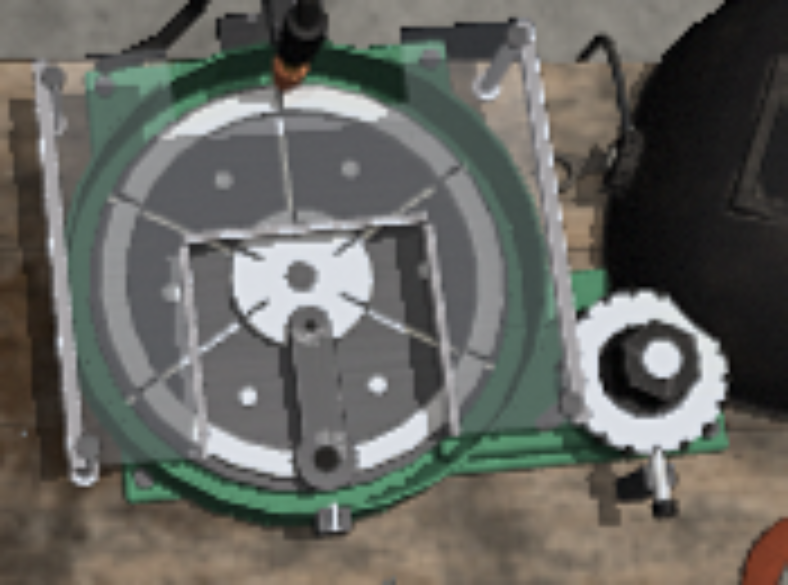

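The arm lies on its line in front, with its eye hole at crop (326,458) and its tail hole at (311,323). I'll measure this via the holes.

```bash
cat >> h.py <<'E'
def holes(im,c=(558.5,-154.0),front=-174.44,guess=(326,458,311,323)):
    g=cv2.cvtColor(im,cv2.COLOR_RGB2GRAY);r=[]
    for i in(0,2):
        u,v=315+guess[i]/4.5,175+guess[i+1]/4.5
        a,b=int(round(u))-5,int(round(v))-5
        p=cv2.resize(g[b:b+11,a:a+11],None,fx=8,fy=8,interpolation=cv2.INTER_CUBIC).astype(float)
        m=np.clip((p[20:68,20:68].min()+90)/2-p,0,None);yy,xx=np.mgrid[:88,:88];k=np.hypot(xx-44,yy-44)<(30 if i==0 else 18);m*=k
        r.append((a+((m*xx).sum()/m.sum()+.5)/8-.5,b+((m*yy).sum()/m.sum()+.5)/8-.5))
    w=ray("top",r,74);f=np.radians(front);e=np.array([np.cos(f),np.sin(f)]);n=np.array([-e[1],e[0]])
    d=w[0]-w[1];print("eye along/across",((w[0]-c)@e).round(1),((w[0]-c)@n).round(1),"tail",((w[1]-c)@e).round(1),((w[1]-c)@n).round(1),"angle err",np.degrees(np.arctan2(d@n,d@e)).round(2),"mid along/across",((w[0]-c)@e-41).round(1),((w[0]-c)@n-41*d@n/(d@e)).round(1))
E
python3 -c "
from h import *
im=robot.grab_frame('top');holes(im)
A,v=stations(im,(558.5,-154.0))
for a0 in(5.5,65,-54.5):
    m=abs(A-a0)<3;w=np.clip(v[m],0,1);print(A[m]@w/w.sum())"
python3 lv.py
```

```text
eye along/across 120.7 -0.5 tail 35.0 0.0 angle err -0.32 mid along/across 79.7 -0.3
5.8891370434246895
65.01575015246274
-54.531575222141136
T (array([481.3, 413. ]), -175.5, np.float64(82.3), 26.2, array([186, 251,   9,  28]))
T (array([549.3, 346.7]), 177.9, np.float64(114.4), 29.6, array([206, 224,  14,  38]))
S (array([481.8, 414.6]), -173.3, np.float64(83.0), 27.5, array([186, 357,  30,  30]))
S (array([439. , 267.4]), -168.1, np.float64(116.0), 29.9, array([246, 329,  45,  33]))
S (array([550.4, 349.2]), 177.4, np.float64(115.7), 30.1, array([194, 315,  33,  38]))
11.575 [466.5 139.1 183.2] 5.8
```

```bash
python3 -m jog '{"slide":[[0.005,-0.055,0],[0.01,-0.11,0],[0.015,-0.165,0],[0.02,-0.22,0],[0.025,-0.275,0]],"twist":[[0,0,0.17],[0,0,0.34],[0,0,0.51],[0,0,0.68],[0,0,0.85]],"hand":[0.75,0.75,0.75,0.75,0.75]}'
python3 -m jog '{"slide":[[0.001,-0.055,0],[0.002,-0.11,0],[0.002,-0.165,0],[0.002,-0.215,0],[0.002,-0.231,0]],"twist":[[0,0,0.17],[0,0,0.34],[0,0,0.51],[0,0,0.68],[0,0,0.85]],"hand":[0.75,0.75,0.75,0.75,0.75]}'
python3 -m jog '{"slide":[[0,0,0],[0,0,0],[0,0,0],[0,0,0],[0,0,0]],"twist":[[0,0,0.16],[0,0,0.32],[0,0,0.39],[0,0,0.39],[0,0,0.39]],"hand":[0.75,0.75,0.75,0.75,0.75]}'
python3 -c "
from h import *
st=robot.state();print(st['tool_pos'],np.degrees(np.arctan2(st['orientation'][1,1],st['orientation'][0,1])),st['qpos'])"
```

```text
time_s: 12.2
tool_pos: [490.9, -134.8, 183.4]
orientation: [[0.595, 0.803, 0.0], [0.803, -0.595, -0.0], [-0.0, 0.0, -1.0]]
ft_force: [0.5, -0.7, -0.0]
width: 0.748
gripper_force: 0.0
time_s: 12.82
tool_pos: [491.7, -366.7, 182.9]
orientation: [[-0.208, 0.978, -0.0], [0.978, 0.208, -0.0], [-0.0, -0.0, -1.0]]
ft_force: [-0.5, 0.7, -0.3]
width: 0.75
gripper_force: 0.0
time_s: 13.45
tool_pos: [493.0, -363.1, 183.3]
orientation: [[-0.561, 0.828, -0.0], [0.828, 0.561, 0.0], [0.0, -0.0, -1.0]]
ft_force: [-1.0, -0.7, -0.3]
width: 0.751
gripper_force: 0.0
[ 492.96544785 -363.13367692  183.27570663] 34.15689867427219 [-4.25558369e+01  2.99577740e+01  9.42350860e+01  1.53294662e-03
  5.58172607e+01 -7.67135968e+01]
```

```bash
python3 -m jog '{"slide":[[0.0005,-0.004,0],[0.0005,-0.004,-0.03],[0.0005,-0.004,-0.06],[0.0005,-0.004,-0.08],[0.0005,-0.004,-0.086]],"twist":[[0,0,0.025],[0,0,0.025],[0,0,0.025],[0,0,0.025],[0,0,0.025]],"hand":[0.75,0.75,0.75,0.75,0.75]}'
python3 -m jog '{"slide":[[0,0,0],[0,0,0],[0,0,0],[0,0,0],[0,0,0]],"twist":[[0,0,0],[0,0,0],[0,0,0],[0,0,0],[0,0,0]],"hand":[0.6,0.55,0.4,0.4,0.4]}'
python3 -c "
from h import *
st=robot.state();print(st['tool_pos'],np.degrees(np.arctan2(st['orientation'][1,1],st['orientation'][0,1])),st['ft_force'],st['moment'])"
```

```text
time_s: 14.08
tool_pos: [493.8, -366.4, 96.2]
orientation: [[-0.584, 0.811, -0.001], [0.811, 0.584, 0.001], [0.002, -0.0, -1.0]]
ft_force: [-0.3, 0.0, 0.2]
width: 0.752
gripper_force: 0.0
time_s: 14.7
tool_pos: [494.4, -366.8, 98.6]
orientation: [[-0.584, 0.812, 0.001], [0.812, 0.584, -0.001], [-0.002, 0.0, -1.0]]
ft_force: [-0.7, 0.1, 6.5]
width: 0.527
gripper_force: 61.9
[ 494.43823782 -366.78287075   98.57289985] 35.75639649359787 [-0.74882836  0.06344803  6.52490898] [-0.01970911  0.37583994  0.00594655]
```

```bash
python3 -m jog '{"slide":[[0,0,0],[0,0,0],[0,0,0],[0,0,0],[0,0,0]],"twist":[[0,0,-0.03],[0,0,-0.09],[0,0,-0.17],[0,0,-0.25],[0,0,-0.33]],"hand":[0.4,0.4,0.4,0.4,0.4]}'
python3 -m jog '{"slide":[[0,0,0],[0,0,0],[0,0,0],[0,0,0],[0,0,0]],"twist":[[0,0,-0.08],[0,0,-0.16],[0,0,-0.24],[0,0,-0.32],[0,0,-0.4]],"hand":[0.4,0.4,0.4,0.4,0.4]}'
python3 -m jog '{"slide":[[0,0,0],[0,0,0],[0,0,0],[0,0,0],[0,0,0]],"twist":[[0,0,-0.08],[0,0,-0.16],[0,0,-0.24],[0,0,-0.3],[0,0,-0.32]],"hand":[0.4,0.4,0.4,0.4,0.4]}'
python3 -c "
from h import *
st=robot.state();print(st['tool_pos'],np.degrees(np.arctan2(st['orientation'][1,1],st['orientation'][0,1])),st['ft_force'],st['moment'])"
```

```text
time_s: 15.32
tool_pos: [494.2, -366.9, 98.6]
orientation: [[-0.287, 0.958, 0.001], [0.958, 0.287, -0.001], [-0.002, 0.0, -1.0]]
ft_force: [-2.6, -1.1, 6.3]
width: 0.528
gripper_force: 62.1
time_s: 15.95
tool_pos: [493.8, -366.9, 98.5]
orientation: [[0.108, 0.994, 0.0], [0.994, -0.108, -0.001], [-0.001, 0.0, -1.0]]
ft_force: [-6.3, -2.2, 7.8]
width: 0.526
gripper_force: 62.2
time_s: 16.58
tool_pos: [493.6, -366.9, 98.5]
orientation: [[0.414, 0.91, -0.0], [0.91, -0.414, -0.001], [-0.001, 0.0, -1.0]]
ft_force: [-7.0, -0.2, 8.7]
width: 0.528
gripper_force: 62.3
[ 493.5819622  -366.85114894   98.54375434] -24.46811768201045 [-6.95937493 -0.20709406  8.67164234] [-0.1418716   1.2462118   0.08790946]
```

```bash
python3 -m jog '{"slide":[[0,0,0],[0,0,0],[0,0,0.03],[0,0,0.07],[0,0.01,0.1]],"twist":[[0,0,0],[0,0,0],[0,0,0],[0,0,0],[0,0,0]],"hand":[0.6,0.75,0.75,0.75,0.75]}'
python3 -m jog '{"slide":[[-0.004,0.05,0],[-0.008,0.1,0],[-0.012,0.15,0],[-0.016,0.2,0],[-0.02,0.25,0]],"twist":[[0,0,-0.1],[0,0,-0.2],[0,0,-0.3],[0,0,-0.4],[0,0,-0.5]],"hand":[0.6,0.6,0.6,0.6,0.6]}'
python3 -m jog '{"slide":[[-0.006,0.05,0],[-0.012,0.1,0],[-0.018,0.15,0],[-0.024,0.2,0],[-0.03,0.25,0]],"twist":[[0,0,-0.1],[0,0,-0.2],[0,0,-0.3],[0,0,-0.4],[0,0,-0.42]],"hand":[0.6,0.6,0.6,0.6,0.6]}'
python3 -m jog '{"slide":[[-0.002,0.05,-0.03],[-0.0035,0.1,-0.06],[-0.0035,0.124,-0.09],[-0.0035,0.124,-0.12],[-0.0035,0.124,-0.12]],"twist":[[0,0,0],[0,0,0],[0,0,0],[0,0,0],[0,0,0]],"hand":[0.6,0.6,0.6,0.6,0.6]}'
python3 lv.py
```

```text
time_s: 17.2
tool_pos: [494.4, -356.8, 198.9]
orientation: [[0.413, 0.911, 0.001], [0.911, -0.413, -0.001], [-0.0, 0.001, -1.0]]
ft_force: [0.1, -0.3, -0.8]
width: 0.751
gripper_force: 0.0
time_s: 17.82
tool_pos: [474.0, -104.8, 197.5]
orientation: [[0.801, 0.599, 0.001], [0.599, -0.801, -0.0], [0.0, 0.0, -1.0]]
ft_force: [0.0, 0.1, -0.4]
width: 0.601
gripper_force: 0.0
time_s: 18.45
tool_pos: [443.9, 145.3, 197.6]
orientation: [[0.975, 0.222, 0.001], [0.222, -0.975, 0.0], [0.001, 0.0, -1.0]]
ft_force: [0.3, -0.2, -0.5]
width: 0.595
gripper_force: 0.0
time_s: 19.08
tool_pos: [439.8, 267.6, 75.9]
orientation: [[0.975, 0.224, -0.003], [0.224, -0.975, -0.001], [-0.004, 0.001, -1.0]]
ft_force: [-0.5, 0.3, 1.5]
width: 0.6
gripper_force: 0.0
S (array([482.6, 414.9]), -173.2, np.float64(81.4), 28.1, array([186, 357,  30,  30]))
S (array([434.8, 267.1]), -167.5, np.float64(104.2), 30.9, array([247, 330,  43,  32]))
S (array([550.4, 349.1]), 177.5, np.float64(115.7), 29.5, array([194, 315,  33,  38]))
19.175 [441.  267.6  78. ] 12.9
```

```bash
python3 -m jog '{"slide":[[0,0,-0.03],[0,0,-0.055],[0,0,-0.07],[0,0,-0.0755],[0,0,-0.0755]],"twist":[[0,0,0],[0,0,0],[0,0,0],[0,0,0],[0,0,0]],"hand":[0.6,0.6,0.6,0.6,0.5]}'
python3 -m jog '{"slide":[[0,0,0],[0,0,0],[0,0,0],[0,0,0],[0,0,0.02]],"twist":[[0,0,0],[0,0,0],[0,0,0],[0,0,0],[0,0,0]],"hand":[0.1,0.1,0.1,0.1,0.1]}'
python3 -m jog '{"slide":[[0,0,0.04],[0,0,0.08],[0,0,0.12],[0,0,0.13],[0,0,0.13]],"twist":[[0,0,0],[0,0,0],[0,0,0],[0,0,0],[0,0,0]],"hand":[0.1,0.1,0.1,0.1,0.1]}'
python3 -c "
from h import *
st=robot.state();print(st['tool_pos'],np.degrees(np.arctan2(st['orientation'][1,0],st['orientation'][0,0])))"
```

```text
time_s: 19.8
tool_pos: [440.9, 267.6, 2.3]
orientation: [[0.975, 0.223, 0.0], [0.223, -0.975, 0.0], [0.0, -0.0, -1.0]]
ft_force: [-0.4, 1.2, -0.6]
width: 0.495
gripper_force: 0.0
time_s: 20.42
tool_pos: [440.2, 267.4, 21.7]
orientation: [[0.975, 0.223, -0.002], [0.223, -0.975, -0.001], [-0.002, 0.0, -1.0]]
ft_force: [-0.7, 0.1, -3.2]
width: 0.307
gripper_force: 60.3
time_s: 21.05
tool_pos: [440.5, 267.5, 151.7]
orientation: [[0.975, 0.223, 0.0], [0.223, -0.975, 0.0], [0.0, 0.0, -1.0]]
ft_force: [1.2, -0.0, -3.7]
width: 0.307
gripper_force: 60.4
[440.47402366 267.50457748 151.74934082] 12.881167951667523
```

```bash
python3 -m jog '{"slide":[[0.004,-0.03,0],[0.008,-0.08,0],[0.012,-0.13,0],[0.016,-0.18,0],[0.02,-0.23,0]],"twist":[[0,0,-0.026],[0,0,-0.051],[0,0,-0.077],[0,0,-0.102],[0,0,-0.128]],"hand":[0.1,0.1,0.1,0.1,0.1]}'
python3 -m jog '{"slide":[[0.004,-0.05,0],[0.008,-0.1,0],[0.012,-0.15,0],[0.0157,-0.19,0],[0.0157,-0.1996,0]],"twist":[[0,0,0],[0,0,0],[0,0,0],[0,0,0],[0,0,0]],"hand":[0.1,0.1,0.1,0.1,0.1]}'
python3 -m jog '{"slide":[[0,0,0],[0,0,0],[0,0,-0.01],[0,0,-0.02],[0,0,-0.02]],"twist":[[0,0,0],[0,0,0],[0,0,0],[0,0,0],[0,0,0]],"hand":[0.1,0.1,0.1,0.1,0.1]}'
python3 -c "
from h import *
st=robot.state();print(st['tool_pos'],np.degrees(np.arctan2(st['orientation'][1,0],st['orientation'][0,0])))"
```

```text
time_s: 21.68
tool_pos: [460.0, 36.1, 150.2]
orientation: [[0.995, 0.096, -0.003], [0.096, -0.995, 0.0], [-0.003, -0.0, -1.0]]
ft_force: [1.3, 0.2, -3.5]
width: 0.307
gripper_force: 60.4
time_s: 22.3
tool_pos: [475.9, -163.8, 150.0]
orientation: [[0.996, 0.094, -0.002], [0.094, -0.996, 0.001], [-0.002, -0.001, -1.0]]
ft_force: [-0.1, -0.1, -3.9]
width: 0.306
gripper_force: 60.5
time_s: 22.92
tool_pos: [476.0, -161.5, 130.8]
orientation: [[0.995, 0.097, -0.002], [0.097, -0.995, 0.001], [-0.002, -0.001, -1.0]]
ft_force: [-0.3, 1.3, -3.4]
width: 0.303
gripper_force: 60.4
[ 475.96166735 -161.51965463  130.8211154 ] 5.571105340309848
```

```bash
python3 -m jog '{"slide":[[0,-0.0004,-0.025],[0,-0.0004,-0.045],[0,-0.0004,-0.058],[0,-0.0004,-0.064],[0,-0.0004,-0.0665]],"twist":[[0,0,0],[0,0,0],[0,0,0],[0,0,0],[0,0,0]],"hand":[0.1,0.1,0.1,0.1,0.1]}'
python3 -m jog '{"slide":[[0,0,-0.0005],[0,0,-0.001],[0,0,-0.001],[0,0,-0.001],[0,0,-0.001]],"twist":[[0,0,0],[0,0,0],[0,0,0],[0,0,0],[0,0,0]],"hand":[0.1,0.1,0.1,0.1,0.1]}'
```

```text
time_s: 23.55
tool_pos: [476.5, -162.5, 65.4]
orientation: [[0.995, 0.097, 0.0], [0.097, -0.995, -0.0], [0.0, 0.0, -1.0]]
ft_force: [0.4, 0.7, -3.2]
width: 0.303
gripper_force: 60.4
time_s: 24.18
tool_pos: [476.6, -162.5, 64.9]
orientation: [[0.995, 0.097, 0.001], [0.097, -0.995, -0.001], [0.001, 0.001, -1.0]]
ft_force: [-2.2, -0.4, 6.5]
width: 0.309
gripper_force: 61.6
```

```bash
python3 -m jog '{"slide":[[0,0,0],[0,0,0],[0,0,0.03],[0,0,0.08],[0,0,0.12]],"twist":[[0,0,0],[0,0,0],[0,0,0],[0,0,0],[0,0,0]],"hand":[0.45,0.5,0.5,0.5,0.5]}'
python3 -m jog '{"slide":[[-0.01,0.06,0],[-0.01,0.12,0],[-0.01,0.18,0],[-0.01,0.24,0],[-0.01,0.3,0]],"twist":[[0,0,0],[0,0,0],[0,0,0],[0,0,0],[0,0,0]],"hand":[0.5,0.5,0.5,0.5,0.5]}'
python3 -c "
from h import *
im=robot.grab_frame('top');holes(im)
cv2.imwrite('pics/z7.png',cv2.resize(im[175:305,315:490,::-1],None,fx=4.5,fy=4.5))"; python3 lv.py
```

```text
time_s: 24.8
tool_pos: [476.4, -162.4, 186.0]
orientation: [[0.995, 0.097, 0.0], [0.097, -0.995, -0.0], [0.0, 0.0, -1.0]]
ft_force: [-0.6, 0.6, -0.5]
width: 0.5
gripper_force: 0.0
time_s: 25.42
tool_pos: [466.2, 139.5, 184.5]
orientation: [[0.995, 0.096, 0.0], [0.096, -0.995, -0.0], [0.0, 0.0, -1.0]]
ft_force: [0.6, 0.2, -0.1]
width: 0.499
gripper_force: 0.0
eye along/across 124.3 0.6 tail 38.5 -0.4 angle err 0.65 mid along/across 83.3 0.2
T (array([481.3, 413. ]), -175.5, np.float64(82.3), 26.2, array([186, 251,   9,  28]))
T (array([549.3, 346.7]), 178.0, np.float64(114.4), 29.7, array([206, 224,  14,  38]))
S (array([481.8, 414.7]), -173.4, np.float64(83.0), 27.6, array([186, 357,  30,  30]))
S (array([550.4, 349.2]), 177.3, np.float64(115.7), 30.0, array([194, 315,  33,  38]))
25.575 [465.9 139.9 184.2] 5.8
```

View pics/z7.png

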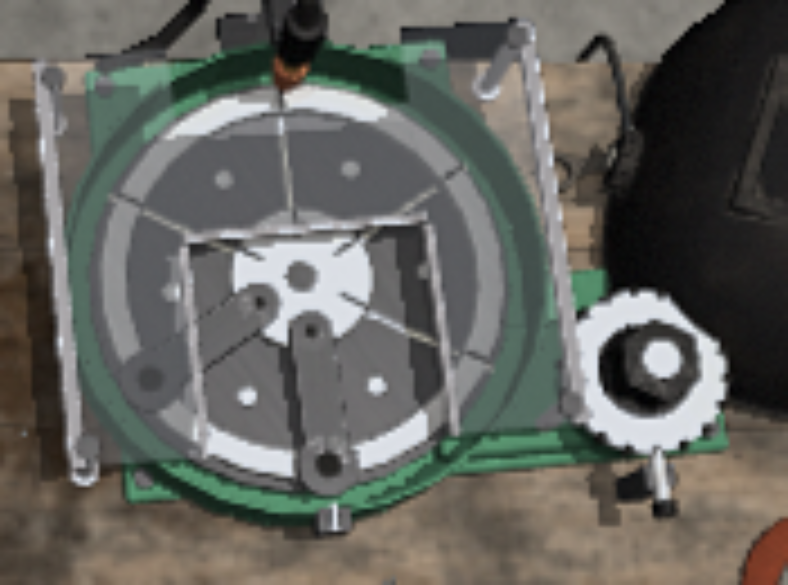

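Arm 2 lies true (mid 83.3 mm out, 0.65° off) and arm 1 is on its line at left (eye at crop (150,378)). Next is the second turn.

```bash
python3 -m jog '{"slide":[[0.005,-0.055,0],[0.01,-0.11,0],[0.015,-0.165,0],[0.02,-0.22,0],[0.025,-0.275,0]],"twist":[[0,0,0.17],[0,0,0.34],[0,0,0.51],[0,0,0.68],[0,0,0.85]],"hand":[0.75,0.75,0.75,0.75,0.75]}'
python3 -m jog '{"slide":[[0.001,-0.055,0],[0.002,-0.11,0],[0.002,-0.165,0],[0.002,-0.215,0],[0.002,-0.231,0]],"twist":[[0,0,0.17],[0,0,0.34],[0,0,0.51],[0,0,0.68],[0,0,0.85]],"hand":[0.75,0.75,0.75,0.75,0.75]}'
python3 -m jog '{"slide":[[0,0,0],[0.0005,-0.004,0],[0.0005,-0.004,0],[0.0005,-0.004,0],[0.0005,-0.004,0]],"twist":[[0,0,0.16],[0,0,0.32],[0,0,0.415],[0,0,0.415],[0,0,0.415]],"hand":[0.75,0.75,0.75,0.75,0.75]}'
python3 -c "
from h import *
st=robot.state();print(st['tool_pos'],np.degrees(np.arctan2(st['orientation'][1,1],st['orientation'][0,1])))"
```

```text
time_s: 26.2
tool_pos: [490.6, -135.1, 184.4]
orientation: [[0.596, 0.803, 0.0], [0.803, -0.596, -0.0], [-0.0, 0.0, -1.0]]
ft_force: [0.9, 0.6, -0.0]
width: 0.751
gripper_force: 0.0
time_s: 26.82
tool_pos: [491.6, -367.0, 183.8]
orientation: [[-0.207, 0.978, -0.0], [0.978, 0.207, -0.0], [-0.0, -0.0, -1.0]]
ft_force: [-0.8, 0.7, 0.6]
width: 0.748
gripper_force: 0.0
time_s: 27.45
tool_pos: [493.2, -367.6, 184.3]
orientation: [[-0.58, 0.814, -0.0], [0.814, 0.58, 0.0], [0.0, 0.0, -1.0]]
ft_force: [0.1, -0.2, 0.5]
width: 0.749
gripper_force: 0.0
[ 493.19350919 -367.60111006  184.30399064] 35.463357462507744
```

```bash
python3 -m jog '{"slide":[[0.0007,0.0005,0],[0.0007,0.0005,-0.03],[0.0007,0.0005,-0.06],[0.0007,0.0005,-0.08],[0.0007,0.0005,-0.087]],"twist":[[0,0,0],[0,0,0],[0,0,0],[0,0,0],[0,0,0]],"hand":[0.75,0.75,0.75,0.75,0.75]}'
python3 -m jog '{"slide":[[0,0,0],[0,0,0],[0,0,0],[0,0,0],[0,0,0]],"twist":[[0,0,0],[0,0,0],[0,0,0],[0,0,0],[0,0,0]],"hand":[0.6,0.55,0.4,0.4,0.4]}'
python3 -m jog '{"slide":[[0,0,0],[0,0,0],[0,0,0],[0,0,0],[0,0,0]],"twist":[[0,0,-0.03],[0,0,-0.09],[0,0,-0.17],[0,0,-0.25],[0,0,-0.33]],"hand":[0.4,0.4,0.4,0.4,0.4]}'
python3 -m jog '{"slide":[[0,0,0],[0,0,0],[0,0,0],[0,0,0],[0,0,0]],"twist":[[0,0,-0.08],[0,0,-0.16],[0,0,-0.24],[0,0,-0.32],[0,0,-0.4]],"hand":[0.4,0.4,0.4,0.4,0.4]}'
python3 -m jog '{"slide":[[0,0,0],[0,0,0],[0,0,0],[0,0,0],[0,0,0]],"twist":[[0,0,-0.08],[0,0,-0.16],[0,0,-0.24],[0,0,-0.3],[0,0,-0.32]],"hand":[0.4,0.4,0.4,0.4,0.4]}'
python3 -c "
from h import *
st=robot.state();print(st['tool_pos'],np.degrees(np.arctan2(st['orientation'][1,1],st['orientation'][0,1])))"
```

```text
time_s: 28.08
tool_pos: [494.2, -366.3, 96.3]
orientation: [[-0.582, 0.813, -0.001], [0.813, 0.582, 0.001], [0.002, -0.0, -1.0]]
ft_force: [0.3, 0.1, 0.4]
width: 0.749
gripper_force: 0.0
time_s: 28.7
tool_pos: [494.6, -367.0, 98.6]
orientation: [[-0.583, 0.813, 0.001], [0.813, 0.583, -0.001], [-0.002, 0.0, -1.0]]
ft_force: [-3.3, -0.4, 6.8]
width: 0.529
gripper_force: 62.0
time_s: 29.32
tool_pos: [494.2, -367.1, 98.6]
orientation: [[-0.285, 0.958, 0.001], [0.958, 0.285, -0.001], [-0.002, 0.0, -1.0]]
ft_force: [-5.5, -2.0, 7.2]
width: 0.521
gripper_force: 62.0
time_s: 29.95
tool_pos: [493.8, -367.1, 98.6]
orientation: [[0.11, 0.994, -0.0], [0.994, -0.11, -0.001], [-0.001, -0.0, -1.0]]
ft_force: [-7.5, -2.3, 8.3]
width: 0.525
gripper_force: 62.1
time_s: 30.58
tool_pos: [493.5, -367.0, 98.6]
orientation: [[0.416, 0.909, -0.001], [0.909, -0.416, -0.001], [-0.001, -0.001, -1.0]]
ft_force: [-9.4, -1.4, 10.4]
width: 0.525
gripper_force: 62.3
[ 493.49184011 -367.00928359   98.56713804] -24.593413413591378
```

```bash
python3 -m jog '{"slide":[[0,0,0],[0,0,0],[0,0,0.03],[0,0,0.07],[0,0.01,0.1]],"twist":[[0,0,0],[0,0,0],[0,0,0],[0,0,0],[0,0,0]],"hand":[0.6,0.75,0.75,0.75,0.75]}'
python3 -m jog '{"slide":[[0.004,0.05,0],[0.008,0.1,0],[0.012,0.15,0],[0.016,0.2,0],[0.02,0.25,0]],"twist":[[0,0,-0.1],[0,0,-0.2],[0,0,-0.3],[0,0,-0.4],[0,0,-0.5]],"hand":[0.6,0.6,0.6,0.6,0.6]}'
python3 -m jog '{"slide":[[0.004,0.05,0],[0.008,0.1,0],[0.012,0.15,0],[0.016,0.2,0],[0.02,0.25,0]],"twist":[[0,0,-0.12],[0,0,-0.24],[0,0,-0.36],[0,0,-0.48],[0,0,-0.6]],"hand":[0.6,0.6,0.6,0.6,0.6]}'
python3 -m jog '{"slide":[[0.006,0.05,0],[0.012,0.1,0],[0.017,0.15,0],[0.017,0.19,-0.02],[0.017,0.205,-0.05]],"twist":[[0,0,-0.04],[0,0,-0.082],[0,0,-0.082],[0,0,-0.082],[0,0,-0.082]],"hand":[0.6,0.6,0.6,0.6,0.6]}'
python3 lv.py
```

```text
time_s: 31.2
tool_pos: [494.7, -356.9, 199.0]
orientation: [[0.415, 0.91, 0.001], [0.91, -0.415, -0.001], [-0.0, 0.002, -1.0]]
ft_force: [-0.9, 0.4, -0.1]
width: 0.752
gripper_force: 0.0
time_s: 31.82
tool_pos: [514.6, -104.9, 197.6]
orientation: [[0.802, 0.597, 0.001], [0.597, -0.802, -0.0], [0.001, 0.001, -1.0]]
ft_force: [1.2, 0.1, -0.0]
width: 0.601
gripper_force: 0.0
time_s: 32.45
tool_pos: [534.5, 145.3, 197.6]
orientation: [[0.999, 0.039, 0.001], [0.039, -0.999, 0.0], [0.001, -0.0, -1.0]]
ft_force: [1.8, 0.4, -0.1]
width: 0.603
gripper_force: 0.0
time_s: 33.08
tool_pos: [551.4, 351.1, 147.4]
orientation: [[0.999, -0.037, 0.002], [-0.037, -0.999, 0.001], [0.002, -0.001, -1.0]]
ft_force: [-0.2, 0.2, -0.3]
width: 0.606
gripper_force: 0.0
S (array([464.7, 413.2]), -175.2, np.float64(116.4), 30.8, array([186, 357,  40,  42]))
S (array([550.3, 349.2]), 176.9, np.float64(115.9), 29.6, array([194, 315,  33,  38]))
33.175 [549.9 349.5 144.4] -2.1
```

```bash
python3 -m jog '{"slide":[[0.001,-0.001,-0.04],[0.001,-0.001,-0.08],[0.001,-0.001,-0.115],[0.001,-0.001,-0.125],[0.001,-0.001,-0.125]],"twist":[[0,0,-0.005],[0,0,-0.005],[0,0,-0.005],[0,0,-0.005],[0,0,-0.005]],"hand":[0.6,0.6,0.6,0.6,0.6]}'
```

```text
time_s: 33.8
tool_pos: [552.9, 347.2, 23.2]
orientation: [[0.999, -0.045, 0.0], [-0.045, -0.999, 0.0], [0.0, -0.0, -1.0]]
ft_force: [-0.1, -0.0, 0.5]
width: 0.6
gripper_force: 0.0
```

```bash
python3 -m jog '{"slide":[[-0.0015,0.001,-0.01],[-0.0015,0.001,-0.018],[-0.0015,0.001,-0.021],[-0.0015,0.001,-0.021],[-0.0015,0.001,-0.021]],"twist":[[0,0,0],[0,0,0],[0,0,0],[0,0,0],[0,0,0]],"hand":[0.6,0.6,0.6,0.5,0.4]}'
python3 -m jog '{"slide":[[0,0,0],[0,0,0],[0,0,0],[0,0,0],[0,0,0.02]],"twist":[[0,0,0],[0,0,0],[0,0,0],[0,0,0],[0,0,0]],"hand":[0.1,0.1,0.1,0.1,0.1]}'
python3 -m jog '{"slide":[[0,0,0.04],[0,0,0.08],[0,0,0.12],[0,0,0.13],[0,0,0.13]],"twist":[[0,0,0],[0,0,0],[0,0,0],[0,0,0],[0,0,0]],"hand":[0.1,0.1,0.1,0.1,0.1]}'
python3 -c "
from h import *
st=robot.state();print(st['tool_pos'],np.degrees(np.arctan2(st['orientation'][1,0],st['orientation'][0,0])))"
```

```text
time_s: 34.42
tool_pos: [551.0, 348.5, 1.5]
orientation: [[0.999, -0.044, 0.0], [-0.044, -0.999, 0.0], [0.0, -0.0, -1.0]]
ft_force: [-0.8, -0.3, -0.0]
width: 0.4
gripper_force: 0.0
time_s: 35.05
tool_pos: [550.1, 348.0, 20.6]
orientation: [[0.999, -0.044, -0.003], [-0.044, -0.999, -0.002], [-0.003, 0.002, -1.0]]
ft_force: [0.2, 1.0, -3.5]
width: 0.305
gripper_force: 59.7
time_s: 35.67
tool_pos: [550.7, 348.3, 151.4]
orientation: [[0.999, -0.044, 0.0], [-0.044, -0.999, 0.0], [0.0, -0.0, -1.0]]
ft_force: [-0.3, 0.4, -2.7]
width: 0.303
gripper_force: 59.8
[550.72099818 348.32844135 151.4414577 ] -2.5386630863092274
```

```bash
python3 -m jog '{"slide":[[-0.006,-0.03,0],[-0.012,-0.08,0],[-0.02,-0.13,0],[-0.028,-0.18,0],[-0.035,-0.23,0]],"twist":[[0,0,0.028],[0,0,0.056],[0,0,0.085],[0,0,0.113],[0,0,0.141]],"hand":[0.1,0.1,0.1,0.1,0.1]}'
python3 -m jog '{"slide":[[-0.008,-0.05,0],[-0.016,-0.1,0],[-0.024,-0.15,0],[-0.03,-0.2,0],[-0.036,-0.25,0]],"twist":[[0,0,0],[0,0,0],[0,0,0],[0,0,0],[0,0,0]],"hand":[0.1,0.1,0.1,0.1,0.1]}'
python3 -m jog '{"slide":[[-0.0015,-0.02,0],[-0.003,-0.0304,0],[-0.003,-0.0304,-0.01],[-0.003,-0.0304,-0.02],[-0.003,-0.0304,-0.02]],"twist":[[0,0,0],[0,0,0],[0,0,0],[0,0,0],[0,0,0]],"hand":[0.1,0.1,0.1,0.1,0.1]}'
python3 -c "
from h import *
st=robot.state();print(st['tool_pos'],np.degrees(np.arctan2(st['orientation'][1,0],st['orientation'][0,0])))"
```

```text
time_s: 36.3
tool_pos: [514.8, 116.9, 149.7]
orientation: [[0.995, 0.098, -0.003], [0.098, -0.995, -0.0], [-0.003, 0.0, -1.0]]
ft_force: [0.9, -0.5, -3.2]
width: 0.311
gripper_force: 59.9
time_s: 36.92
tool_pos: [478.9, -133.0, 149.9]
orientation: [[0.995, 0.096, -0.002], [0.096, -0.995, 0.001], [-0.002, -0.001, -1.0]]
ft_force: [1.5, 0.1, -3.3]
width: 0.304
gripper_force: 59.9
time_s: 37.55
tool_pos: [476.6, -160.9, 130.2]
orientation: [[0.995, 0.098, -0.002], [0.098, -0.995, 0.001], [-0.002, -0.001, -1.0]]
ft_force: [0.6, -0.7, -2.6]
width: 0.306
gripper_force: 59.9
[ 476.55815011 -160.94427841  130.20275956] 5.604216896631859
```

```bash
python3 -m jog '{"slide":[[0,-0.0008,-0.025],[0,-0.0008,-0.045],[0,-0.0008,-0.058],[0,-0.0008,-0.064],[0,-0.0008,-0.0663]],"twist":[[0,0,0],[0,0,0],[0,0,0],[0,0,0],[0,0,0]],"hand":[0.1,0.1,0.1,0.1,0.1]}'
python3 -m jog '{"slide":[[0,0,-0.0005],[0,0,-0.001],[0,0,-0.001],[0,0,-0.001],[0,0,-0.001]],"twist":[[0,0,0],[0,0,0],[0,0,0],[0,0,0],[0,0,0]],"hand":[0.1,0.1,0.1,0.1,0.1]}'
```

```text
time_s: 38.17
tool_pos: [477.1, -162.7, 65.1]
orientation: [[0.995, 0.097, 0.0], [0.097, -0.995, -0.0], [0.0, 0.0, -1.0]]
ft_force: [-0.2, 0.4, -2.9]
width: 0.309
gripper_force: 59.9
time_s: 38.8
tool_pos: [476.9, -162.8, 64.1]
orientation: [[0.995, 0.097, 0.0], [0.097, -0.995, -0.0], [0.0, 0.0, -1.0]]
ft_force: [0.6, -0.0, -2.9]
width: 0.305
gripper_force: 59.9
```

```bash
python3 -m jog '{"slide":[[0,0.0005,-0.0005],[0,0.0005,-0.001],[0,0.0005,-0.0013],[0,0.0005,-0.0013],[0,0.0005,-0.0013]],"twist":[[0,0,0],[0,0,0],[0,0,0],[0,0,0],[0,0,0]],"hand":[0.1,0.1,0.1,0.1,0.1]}'
```

```text
time_s: 39.42
tool_pos: [477.0, -162.5, 63.8]
orientation: [[0.995, 0.097, 0.001], [0.097, -0.995, -0.001], [0.001, 0.001, -1.0]]
ft_force: [-4.0, -0.7, 13.2]
width: 0.31
gripper_force: 62.0
```

```bash
python3 -m jog '{"slide":[[0,0,0.0005],[0,0,0.0005],[0,0,0.03],[0,0,0.08],[0,0,0.121]],"twist":[[0,0,0],[0,0,0],[0,0,0],[0,0,0],[0,0,0]],"hand":[0.45,0.5,0.5,0.5,0.5]}'
python3 -m jog '{"slide":[[-0.01,0.06,0],[-0.01,0.12,0],[-0.01,0.18,0],[-0.01,0.24,0],[-0.01,0.3,0]],"twist":[[0,0,0],[0,0,0],[0,0,0],[0,0,0],[0,0,0]],"hand":[0.5,0.5,0.5,0.5,0.5]}'
python3 -c "
from h import *
im=robot.grab_frame('top');holes(im)
cv2.imwrite('pics/z8.png',cv2.resize(im[175:305,315:490,::-1],None,fx=4.5,fy=4.5))"; python3 lv.py
```

```text
time_s: 40.05
tool_pos: [477.0, -162.2, 185.3]
orientation: [[0.995, 0.097, 0.0], [0.097, -0.995, -0.0], [0.0, 0.0, -1.0]]
ft_force: [0.2, -0.3, 0.8]
width: 0.501
gripper_force: 0.0
time_s: 40.67
tool_pos: [466.7, 139.7, 183.8]
orientation: [[0.995, 0.096, 0.0], [0.096, -0.995, -0.0], [0.0, 0.0, -1.0]]
ft_force: [1.2, -0.2, 0.3]
width: 0.499
gripper_force: 0.0
eye along/across 121.9 -0.2 tail 36.4 0.3 angle err -0.35 mid along/across 80.9 0.1
T (array([481.3, 413. ]), -175.5, np.float64(82.3), 26.2, array([186, 251,   9,  28]))
S (array([481.8, 414.7]), -173.4, np.float64(83.0), 27.6, array([186, 357,  30,  30]))
40.825 [466.5 140.1 183.6] 5.8
```

View pics/z8.png

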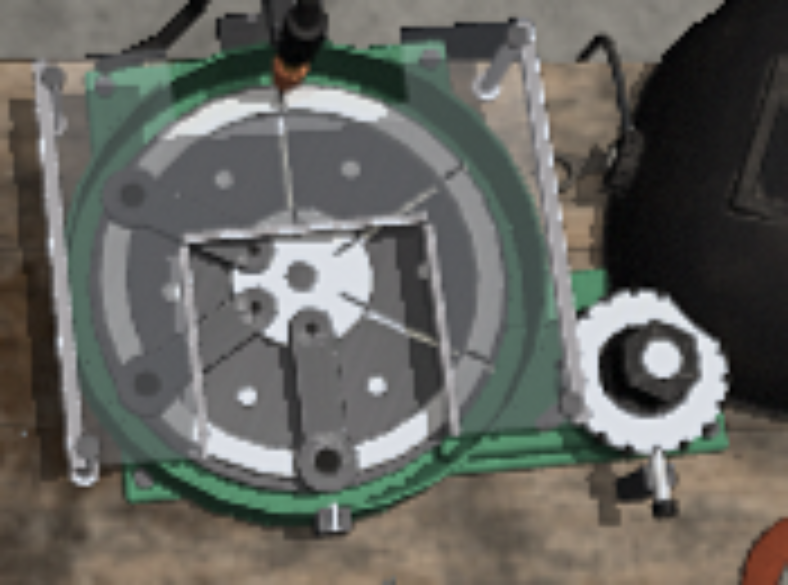

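Arm 3 is true (mid 80.9, −0.35°), with arms 1 and 2 on their lines. Third turn.

```bash
python3 -m jog '{"slide":[[0.005,-0.055,0],[0.01,-0.11,0],[0.015,-0.165,0],[0.02,-0.22,0],[0.025,-0.275,0]],"twist":[[0,0,0.17],[0,0,0.34],[0,0,0.51],[0,0,0.68],[0,0,0.85]],"hand":[0.75,0.75,0.75,0.75,0.75]}'
python3 -m jog '{"slide":[[0.001,-0.055,0],[0.002,-0.11,0],[0.002,-0.165,0],[0.002,-0.215,0],[0.002,-0.231,0]],"twist":[[0,0,0.17],[0,0,0.34],[0,0,0.51],[0,0,0.68],[0,0,0.85]],"hand":[0.75,0.75,0.75,0.75,0.75]}'
python3 -m jog '{"slide":[[0,0,0],[0.0005,-0.004,0],[0.0005,-0.004,0],[0.0005,-0.004,0],[0.0005,-0.004,0]],"twist":[[0,0,0.16],[0,0,0.32],[0,0,0.415],[0,0,0.415],[0,0,0.415]],"hand":[0.75,0.75,0.75,0.75,0.75]}'
python3 lv.py
```

```text
time_s: 41.45
tool_pos: [491.2, -135.0, 183.8]
orientation: [[0.596, 0.803, 0.0], [0.803, -0.596, -0.0], [-0.0, 0.0, -1.0]]
ft_force: [0.0, -0.0, 0.4]
width: 0.748
gripper_force: 0.0
time_s: 42.08
tool_pos: [492.2, -366.9, 183.2]
orientation: [[-0.207, 0.978, -0.0], [0.978, 0.207, -0.0], [-0.0, -0.0, -1.0]]
ft_force: [0.9, 0.9, -0.0]
width: 0.753
gripper_force: 0.0
time_s: 42.7
tool_pos: [493.7, -367.5, 183.6]
orientation: [[-0.581, 0.814, -0.0], [0.814, 0.581, 0.0], [0.0, -0.0, -1.0]]
ft_force: [-0.3, -0.6, 0.6]
width: 0.751
gripper_force: 0.0
T (array([481.3, 413. ]), -175.5, np.float64(82.3), 26.2, array([186, 251,   9,  28]))
S (array([465.4, 412.9]), -174.5, np.float64(115.0), 30.3, array([186, 357,  40,  41]))
42.8 [ 494.  -367.2  183.7] 125.6
```

```bash
python3 -m jog '{"slide":[[0,0.0003,0],[0,0.0003,-0.03],[0,0.0003,-0.06],[0,0.0003,-0.08],[0,0.0003,-0.0865]],"twist":[[0,0,0],[0,0,0],[0,0,0],[0,0,0],[0,0,0]],"hand":[0.75,0.75,0.75,0.75,0.75]}'
python3 -m jog '{"slide":[[0,0,0],[0,0,0],[0,0,0],[0,0,0],[0,0,0]],"twist":[[0,0,0],[0,0,0],[0,0,0],[0,0,0],[0,0,0]],"hand":[0.6,0.55,0.4,0.4,0.4]}'
python3 -m jog '{"slide":[[0,0,0],[0,0,0],[0,0,0],[0,0,0],[0,0,0]],"twist":[[0,0,-0.03],[0,0,-0.09],[0,0,-0.17],[0,0,-0.25],[0,0,-0.33]],"hand":[0.4,0.4,0.4,0.4,0.4]}'
python3 -m jog '{"slide":[[0,0,0],[0,0,0],[0,0,0],[0,0,0],[0,0,0]],"twist":[[0,0,-0.08],[0,0,-0.16],[0,0,-0.24],[0,0,-0.32],[0,0,-0.4]],"hand":[0.4,0.4,0.4,0.4,0.4]}'
python3 -m jog '{"slide":[[0,0,0],[0,0,0],[0,0,0],[0,0,0],[0,0,0]],"twist":[[0,0,-0.08],[0,0,-0.16],[0,0,-0.24],[0,0,-0.3],[0,0,-0.32]],"hand":[0.4,0.4,0.4,0.4,0.4]}'
python3 -c "
from h import *
st=robot.state();print(st['tool_pos'],np.degrees(np.arctan2(st['orientation'][1,1],st['orientation'][0,1])))"
```

```text
time_s: 43.42
tool_pos: [494.0, -366.3, 96.2]
orientation: [[-0.583, 0.813, -0.001], [0.813, 0.583, 0.001], [0.002, -0.0, -1.0]]
ft_force: [0.1, -0.4, 0.3]
width: 0.75
gripper_force: 0.0
time_s: 44.05
tool_pos: [494.5, -367.0, 98.5]
orientation: [[-0.583, 0.812, 0.001], [0.812, 0.583, -0.001], [-0.002, 0.0, -1.0]]
ft_force: [-1.0, 0.8, 6.0]
width: 0.525
gripper_force: 61.9
time_s: 44.68
tool_pos: [494.2, -367.1, 98.5]
orientation: [[-0.286, 0.958, 0.001], [0.958, 0.286, -0.001], [-0.001, 0.0, -1.0]]
ft_force: [-4.0, -0.8, 6.8]
width: 0.525
gripper_force: 62.0
time_s: 45.3
tool_pos: [493.8, -367.1, 98.5]
orientation: [[0.11, 0.994, -0.0], [0.994, -0.11, -0.001], [-0.001, -0.0, -1.0]]
ft_force: [-6.2, -0.9, 8.4]
width: 0.53
gripper_force: 62.1
time_s: 45.92
tool_pos: [493.5, -367.1, 98.5]
orientation: [[0.416, 0.909, -0.001], [0.909, -0.416, -0.001], [-0.001, -0.0, -1.0]]
ft_force: [-8.8, -0.3, 9.5]
width: 0.527
gripper_force: 62.2
[ 493.48719768 -367.05289502   98.50287049] -24.574349395812987
```

```bash
python3 -m jog '{"slide":[[0,0,0],[0,0,0],[0,0,0.03],[0,0,0.07],[0,0.01,0.1]],"twist":[[0,0,0],[0,0,0],[0,0,0],[0,0,0],[0,0,0]],"hand":[0.6,0.75,0.75,0.75,0.75]}'
python3 -m jog '{"slide":[[-0.002,0.05,0],[-0.004,0.1,0],[-0.006,0.15,0],[-0.008,0.2,0],[-0.01,0.25,0]],"twist":[[0,0,-0.1],[0,0,-0.2],[0,0,-0.3],[0,0,-0.4],[0,0,-0.5]],"hand":[0.6,0.6,0.6,0.6,0.6]}'
python3 -m jog '{"slide":[[-0.002,0.05,0],[-0.004,0.1,0],[-0.006,0.15,0],[-0.008,0.2,0],[-0.01,0.25,0]],"twist":[[0,0,-0.11],[0,0,-0.22],[0,0,-0.33],[0,0,-0.44],[0,0,-0.55]],"hand":[0.6,0.6,0.6,0.6,0.6]}'
python3 -m jog '{"slide":[[-0.003,0.05,0],[-0.006,0.1,0],[-0.008,0.15,0],[-0.008,0.2,0],[-0.008,0.25,0]],"twist":[[0,0,0],[0,0,0],[0,0,0],[0,0,0],[0,0,0]],"hand":[0.6,0.6,0.6,0.6,0.6]}'
python3 -m jog '{"slide":[[0,0.019,-0.02],[0,0.019,-0.05],[0,0.019,-0.09],[0,0.019,-0.12],[0,0.019,-0.12]],"twist":[[0,0,0],[0,0,0],[0,0,0],[0,0,0],[0,0,0]],"hand":[0.6,0.6,0.6,0.6,0.6]}'
python3 lv.py
```

```text
time_s: 46.55
tool_pos: [494.6, -357.0, 198.8]
orientation: [[0.415, 0.91, 0.001], [0.91, -0.415, -0.001], [-0.0, 0.002, -1.0]]
ft_force: [0.4, 0.6, 0.6]
width: 0.747
gripper_force: 0.0
time_s: 47.18
tool_pos: [484.2, -105.0, 197.5]
orientation: [[0.802, 0.597, 0.001], [0.597, -0.802, -0.0], [0.0, 0.001, -1.0]]
ft_force: [0.8, 0.9, 0.1]
width: 0.601
gripper_force: 0.0
time_s: 47.8
tool_pos: [474.2, 145.2, 197.5]
orientation: [[0.996, 0.09, 0.001], [0.09, -0.996, 0.0], [0.001, -0.0, -1.0]]
ft_force: [1.1, -0.0, 0.0]
width: 0.598
gripper_force: 0.0
time_s: 48.42
tool_pos: [466.1, 395.3, 197.4]
orientation: [[0.996, 0.093, 0.0], [0.093, -0.996, 0.0], [0.0, -0.0, -1.0]]
ft_force: [0.4, -0.4, -0.6]
width: 0.601
gripper_force: 0.0
time_s: 49.05
tool_pos: [465.5, 412.0, 75.5]
orientation: [[0.996, 0.093, -0.003], [0.093, -0.996, -0.002], [-0.003, 0.002, -1.0]]
ft_force: [0.8, 0.2, 0.1]
width: 0.6
gripper_force: 0.0
S (array([465.6, 413.8]), -173.1, np.float64(115.2), 31.3, array([184, 358,  42,  40]))
49.15 [466.6 412.7  78.1] 5.3
```

```bash
python3 -m jog '{"slide":[[0,0,-0.03],[0,0,-0.055],[0,0,-0.07],[0,0,-0.0758],[0,0,-0.0758]],"twist":[[0,0,0],[0,0,0],[0,0,0],[0,0,0],[0,0,0]],"hand":[0.6,0.6,0.6,0.6,0.5]}'
python3 -m jog '{"slide":[[0,0,0],[0,0,0],[0,0,0],[0,0,0],[0,0,0.02]],"twist":[[0,0,0],[0,0,0],[0,0,0],[0,0,0],[0,0,0]],"hand":[0.1,0.1,0.1,0.1,0.1]}'
python3 -m jog '{"slide":[[0,0,0.04],[0,0,0.08],[0,0,0.12],[0,0,0.13],[0,0,0.13]],"twist":[[0,0,0],[0,0,0],[0,0,0],[0,0,0],[0,0,0]],"hand":[0.1,0.1,0.1,0.1,0.1]}'
python3 -c "
from h import *
st=robot.state();print(st['tool_pos'],np.degrees(np.arctan2(st['orientation'][1,0],st['orientation'][0,0])))"
```

```text
time_s: 49.78
tool_pos: [466.6, 412.5, 2.0]
orientation: [[0.996, 0.093, 0.001], [0.093, -0.996, 0.0], [0.001, -0.0, -1.0]]
ft_force: [0.0, 0.1, 0.5]
width: 0.503
gripper_force: 0.0
time_s: 50.4
tool_pos: [465.7, 411.9, 21.4]
orientation: [[0.996, 0.093, -0.002], [0.093, -0.996, -0.001], [-0.002, 0.001, -1.0]]
ft_force: [1.2, 0.3, -3.1]
width: 0.305
gripper_force: 59.7
time_s: 51.02
tool_pos: [466.1, 412.2, 151.8]
orientation: [[0.996, 0.093, 0.001], [0.093, -0.996, 0.0], [0.001, -0.0, -1.0]]
ft_force: [0.4, 1.0, -2.8]
width: 0.305
gripper_force: 59.8
[466.13634156 412.24558034 151.80419592] 5.333465334506492
```

```bash
python3 -m jog '{"slide":[[0.001,-0.03,0],[0.002,-0.08,0],[0.003,-0.13,0],[0.004,-0.18,0],[0.005,-0.23,0]],"twist":[[0,0,0.004],[0,0,0.004],[0,0,0.004],[0,0,0.004],[0,0,0.004]],"hand":[0.1,0.1,0.1,0.1,0.1]}'
python3 -m jog '{"slide":[[0.001,-0.05,0],[0.002,-0.1,0],[0.003,-0.15,0],[0.004,-0.2,0],[0.005,-0.25,0]],"twist":[[0,0,0],[0,0,0],[0,0,0],[0,0,0],[0,0,0]],"hand":[0.1,0.1,0.1,0.1,0.1]}'
python3 -m jog '{"slide":[[0.0005,-0.05,0],[0.0005,-0.085,0],[0.0005,-0.0943,0],[0.0005,-0.0943,-0.01],[0.0005,-0.0943,-0.02]],"twist":[[0,0,0],[0,0,0],[0,0,0],[0,0,0],[0,0,0]],"hand":[0.1,0.1,0.1,0.1,0.1]}'
python3 -m jog '{"slide":[[0,0,0],[0,0,0],[0,0,0],[0,0,0],[0,0,0]],"twist":[[0,0,0],[0,0,0],[0,0,0],[0,0,0],[0,0,0]],"hand":[0.1,0.1,0.1,0.1,0.1]}'
python3 -c "
from h import *
st=robot.state();print(st['tool_pos'],np.degrees(np.arctan2(st['orientation'][1,0],st['orientation'][0,0])))"
```

```text
time_s: 51.65
tool_pos: [470.4, 180.7, 149.9]
orientation: [[0.995, 0.097, -0.003], [0.097, -0.995, -0.001], [-0.003, 0.0, -1.0]]
ft_force: [1.5, -0.2, -2.5]
width: 0.301
gripper_force: 59.8
time_s: 52.28
tool_pos: [475.5, -69.1, 150.1]
orientation: [[0.995, 0.097, -0.002], [0.097, -0.995, 0.001], [-0.002, -0.001, -1.0]]
ft_force: [0.6, -0.4, -2.8]
width: 0.308
gripper_force: 59.8
time_s: 52.9
tool_pos: [476.4, -160.8, 130.2]
orientation: [[0.995, 0.098, -0.001], [0.098, -0.995, 0.001], [-0.001, -0.001, -1.0]]
ft_force: [0.1, -0.2, -2.6]
width: 0.307
gripper_force: 59.9
time_s: 53.52
tool_pos: [476.8, -162.0, 131.6]
orientation: [[0.995, 0.097, 0.0], [0.097, -0.995, -0.0], [0.0, 0.0, -1.0]]
ft_force: [0.4, -0.8, -2.2]
width: 0.305
gripper_force: 59.9
[ 476.83478509 -161.96912796  131.60531426] 5.556436636855326
```

```bash
python3 -m jog '{"slide":[[0,0,-0.025],[0,0,-0.045],[0,0,-0.058],[0,0,-0.064],[0,0,-0.0665]],"twist":[[0,0,0],[0,0,0],[0,0,0],[0,0,0],[0,0,0]],"hand":[0.1,0.1,0.1,0.1,0.1]}'
python3 -m jog '{"slide":[[0,0,-0.0005],[0,0,-0.001],[0,0,-0.0012],[0,0,-0.0012],[0,0,-0.0012]],"twist":[[0,0,0],[0,0,0],[0,0,0],[0,0,0],[0,0,0]],"hand":[0.1,0.1,0.1,0.1,0.1]}'
```

```text
time_s: 54.15
tool_pos: [476.9, -162.0, 65.0]
orientation: [[0.995, 0.097, 0.0], [0.097, -0.995, -0.0], [0.0, 0.0, -1.0]]
ft_force: [0.2, 0.4, -2.9]
width: 0.303
gripper_force: 59.9
time_s: 54.78
tool_pos: [477.0, -162.1, 64.6]
orientation: [[0.995, 0.097, 0.001], [0.097, -0.995, -0.001], [0.001, 0.001, -1.0]]
ft_force: [-2.4, 0.5, 5.7]
width: 0.306
gripper_force: 60.9
```

```bash
python3 -m jog '{"slide":[[0,0,0],[0,0,0],[0,0,0.03],[0,0,0.08],[0,0,0.12]],"twist":[[0,0,0],[0,0,0],[0,0,0],[0,0,0],[0,0,0]],"hand":[0.45,0.5,0.5,0.5,0.5]}'
python3 -m jog '{"slide":[[-0.01,0.06,0],[-0.01,0.12,0],[-0.01,0.18,0],[-0.01,0.24,0],[-0.01,0.3,0]],"twist":[[0,0,0],[0,0,0],[0,0,0],[0,0,0],[0,0,0]],"hand":[0.5,0.5,0.5,0.5,0.5]}'
python3 -c "
from h import *
im=robot.grab_frame('top');holes(im)
cv2.imwrite('pics/z9.png',cv2.resize(im[175:305,315:490,::-1],None,fx=4.5,fy=4.5))"; python3 lv.py
```

```text
time_s: 55.4
tool_pos: [476.9, -162.0, 185.5]
orientation: [[0.995, 0.097, 0.001], [0.097, -0.995, -0.0], [0.001, 0.0, -1.0]]
ft_force: [-0.2, -1.2, -0.8]
width: 0.505
gripper_force: 0.0
time_s: 56.02
tool_pos: [466.6, 140.0, 184.0]
orientation: [[0.995, 0.097, 0.001], [0.097, -0.995, -0.0], [0.001, 0.0, -1.0]]
ft_force: [1.6, -0.6, 0.0]
width: 0.505
gripper_force: 0.0
eye along/across 122.9 0.1 tail 36.6 -0.2 angle err 0.15 mid along/across 81.9 -0.1
56.175 [466.4 140.4 183.7] 5.8
```

View pics/z9.png

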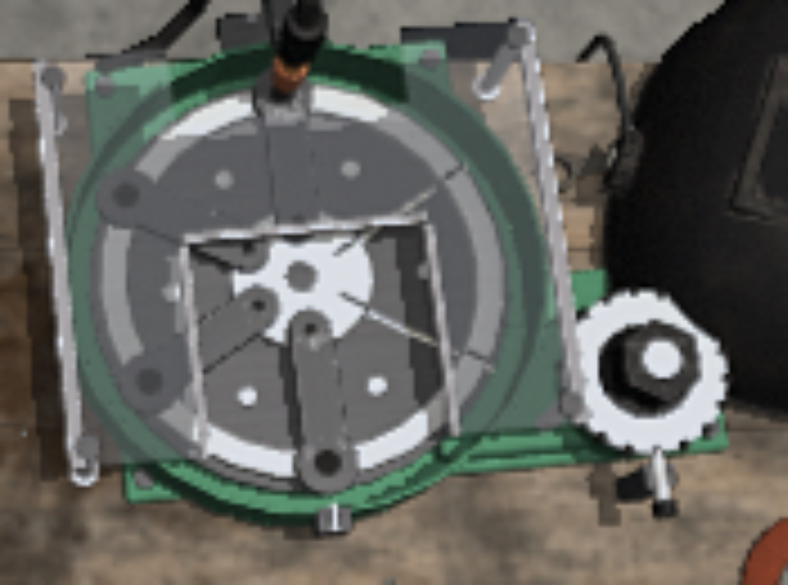

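All four arms lie on their lines, with arm 1 under the torch. One last turn brings an empty line to the pointer.

```bash
python3 -m jog '{"slide":[[0.005,-0.055,0],[0.01,-0.11,0],[0.015,-0.165,0],[0.02,-0.22,0],[0.025,-0.275,0]],"twist":[[0,0,0.17],[0,0,0.34],[0,0,0.51],[0,0,0.68],[0,0,0.85]],"hand":[0.75,0.75,0.75,0.75,0.75]}'
python3 -m jog '{"slide":[[0.001,-0.055,0],[0.002,-0.11,0],[0.002,-0.165,0],[0.002,-0.215,0],[0.002,-0.231,0]],"twist":[[0,0,0.17],[0,0,0.34],[0,0,0.51],[0,0,0.68],[0,0,0.85]],"hand":[0.75,0.75,0.75,0.75,0.75]}'
python3 -m jog '{"slide":[[0,0,0],[0.0005,-0.004,0],[0.0005,-0.004,0],[0.0005,-0.004,0],[0.0005,-0.004,0]],"twist":[[0,0,0.16],[0,0,0.32],[0,0,0.415],[0,0,0.415],[0,0,0.415]],"hand":[0.75,0.75,0.75,0.75,0.75]}'
```

```text
time_s: 56.8
tool_pos: [491.1, -134.6, 183.9]
orientation: [[0.596, 0.803, 0.0], [0.803, -0.596, -0.0], [-0.0, 0.0, -1.0]]
ft_force: [-0.1, -0.4, -0.2]
width: 0.75
gripper_force: 0.0
time_s: 57.42
tool_pos: [492.0, -366.6, 183.4]
orientation: [[-0.208, 0.978, -0.0], [0.978, 0.208, -0.0], [-0.0, -0.0, -1.0]]
ft_force: [-0.6, 1.2, 0.2]
width: 0.749
gripper_force: 0.0
time_s: 58.05
tool_pos: [493.6, -367.1, 183.7]
orientation: [[-0.581, 0.814, -0.0], [0.814, 0.581, 0.0], [0.0, 0.0, -1.0]]
ft_force: [0.2, 0.2, 0.0]
width: 0.749
gripper_force: 0.0
```

```bash
python3 -m jog '{"slide":[[0,0,0],[0,0,-0.03],[0,0,-0.06],[0,0,-0.08],[0,0,-0.0865]],"twist":[[0,0,0],[0,0,0],[0,0,0],[0,0,0],[0,0,0]],"hand":[0.75,0.75,0.75,0.75,0.75]}'
python3 -m jog '{"slide":[[0,0,0],[0,0,0],[0,0,0],[0,0,0],[0,0,0]],"twist":[[0,0,0],[0,0,0],[0,0,0],[0,0,0],[0,0,0]],"hand":[0.6,0.55,0.4,0.4,0.4]}'
python3 -m jog '{"slide":[[0,0,0],[0,0,0],[0,0,0],[0,0,0],[0,0,0]],"twist":[[0,0,-0.03],[0,0,-0.09],[0,0,-0.17],[0,0,-0.25],[0,0,-0.33]],"hand":[0.4,0.4,0.4,0.4,0.4]}'
python3 -m jog '{"slide":[[0,0,0],[0,0,0],[0,0,0],[0,0,0],[0,0,0]],"twist":[[0,0,-0.08],[0,0,-0.16],[0,0,-0.24],[0,0,-0.32],[0,0,-0.4]],"hand":[0.4,0.4,0.4,0.4,0.4]}'
python3 -m jog '{"slide":[[0,0,0],[0,0,0],[0,0,0],[0,0,0],[0,0,0]],"twist":[[0,0,-0.08],[0,0,-0.16],[0,0,-0.24],[0,0,-0.3],[0,0,-0.32]],"hand":[0.4,0.4,0.4,0.4,0.4]}'
python3 -m jog '{"slide":[[0,0,0],[0,0,0],[0,0,0.03],[0,0,0.07],[0,0.01,0.1]],"twist":[[0,0,0],[0,0,0],[0,0,0],[0,0,0],[0,0,0]],"hand":[0.6,0.75,0.75,0.75,0.75]}'
python3 -m jog '{"slide":[[-0.002,0.05,0],[-0.004,0.1,0],[-0.006,0.15,0],[-0.008,0.2,0],[-0.01,0.25,0]],"twist":[[0,0,0],[0,0,0],[0,0,0],[0,0,0],[0,0,0]],"hand":[0.6,0.6,0.6,0.6,0.6]}'
python3 -m jog '{"slide":[[-0.003,0.05,0],[-0.006,0.1,0],[-0.009,0.15,0],[-0.012,0.2,0],[-0.015,0.25,0]],"twist":[[0,0,0],[0,0,0],[0,0,0],[0,0,0],[0,0,0]],"hand":[0.6,0.6,0.6,0.6,0.6]}'
python3 -c "
from h import *
im=robot.grab_frame('top')
A,v=stations(im,(558.5,-154.0))
for a0 in(-174.4,-114.4):
    m=abs(A-a0)<3;w=np.clip(v[m],0,1);print(A[m]@w/w.sum(),w.max())
cv2.imwrite('pics/z10.png',cv2.resize(im[175:305,315:490,::-1],None,fx=4.5,fy=4.5))"; python3 lv.py
```

```text
time_s: 58.68
tool_pos: [493.8, -366.4, 96.2]
orientation: [[-0.583, 0.813, -0.001], [0.813, 0.583, 0.001], [0.002, -0.0, -1.0]]
ft_force: [0.1, -1.0, 0.6]
width: 0.751
gripper_force: 0.0
time_s: 59.3
tool_pos: [494.5, -366.9, 98.5]
orientation: [[-0.583, 0.812, 0.001], [0.812, 0.583, -0.001], [-0.002, 0.0, -1.0]]
ft_force: [-0.7, 0.8, 5.7]
width: 0.528
gripper_force: 61.9
time_s: 59.92
tool_pos: [494.2, -367.0, 98.5]
orientation: [[-0.286, 0.958, 0.001], [0.958, 0.286, -0.001], [-0.001, 0.001, -1.0]]
ft_force: [-2.6, 0.2, 7.6]
width: 0.529
gripper_force: 62.0
time_s: 60.55
tool_pos: [493.8, -367.1, 98.5]
orientation: [[0.11, 0.994, 0.0], [0.994, -0.11, -0.001], [-0.001, 0.0, -1.0]]
ft_force: [-5.4, 0.2, 6.9]
width: 0.528
gripper_force: 62.1
time_s: 61.18
tool_pos: [493.5, -367.0, 98.5]
orientation: [[0.416, 0.909, -0.0], [0.909, -0.416, -0.001], [-0.001, 0.0, -1.0]]
ft_force: [-7.6, 0.9, 7.4]
width: 0.526
gripper_force: 62.2
time_s: 61.8
tool_pos: [494.4, -357.0, 198.8]
orientation: [[0.415, 0.91, 0.001], [0.91, -0.415, -0.001], [-0.0, 0.001, -1.0]]
ft_force: [0.4, -0.2, -0.5]
width: 0.748
gripper_force: 0.0
time_s: 62.42
tool_pos: [484.1, -105.0, 197.5]
orientation: [[0.414, 0.91, 0.001], [0.91, -0.414, -0.0], [0.0, 0.001, -1.0]]
ft_force: [0.9, -0.3, 0.2]
width: 0.595
gripper_force: 0.0
time_s: 63.05
tool_pos: [469.0, 145.2, 197.5]
orientation: [[0.414, 0.91, 0.001], [0.91, -0.414, 0.0], [0.001, 0.001, -1.0]]
ft_force: [0.9, -0.1, 0.5]
width: 0.601
gripper_force: 0.0
-174.93489775330397 0.4283017
-114.82362747261337 0.28088257
63.2 [468.8 145.3 197.3] 65.7
```

View pics/z10.png

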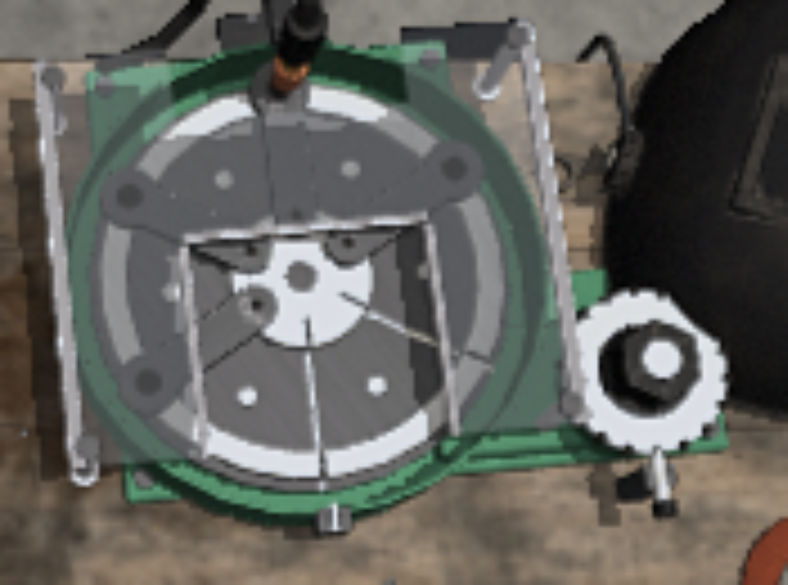

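The final view shows four arms on their lines, one eye under the torch (crop 285,85), and an empty line from the boss to the pointer at (323,485).

```bash
python3 -c "
from plant import robot;print(robot.close_job())"
```

```text
the job is handed in; nothing more can be done
None
```

All four lever arms lie on their station lines, one with its eye under the torch, an empty station stands at the pointer, and the job is handed in at about 63 s.

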